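# Load the spring magazine of the puck feeder

## Task

Load the specimen feeder: lift its clear lid by the black handle until it rests back on its stop, then press the blue-topped sample puck down into the spring magazine until it snaps under the catches, and after it, on top, the red-topped brass check standard in the same way - the feeder measures the top puck first. Leave the lid standing open on its stop and both pucks held down flat under the catches. Leave the green-topped puck and the other things on the bench where they are.

Things in the scene. Friction and masses are not known exactly. Their poses are not given: they have to be found in the camera images.
- feeder: bench-top specimen feeder, fixed: grey base 215 x 170 mm, cream drive housing at the back, aluminium deck with its top 121 mm above the bench, a clear upright magazine tube in front. Origin on the magazine's vertical axis at bench level; x points from the front (handle side) to the hinge at the back, z up. The deck spans x = -44 to +135 mm and 75 mm to either side.
- magazine_mouth (a point): centre of the magazine's round mouth, level with the deck top (121 mm above the bench). The bore is 53 mm wide (pucks: 50 mm), with a brass collar standing 3 mm above the deck, 67 mm across, funnelled inside from 60 to 53 mm. A puck just set into it rests on three spring catches, its underside about 4 to 7 mm below the deck top.
- catches (a point): point on the magazine axis level with the flat undersides of the three spring catches, 12 mm below the deck top. They reach 5 mm into the bore and give way to a puck pressed at its middle from above. Once its top has been pressed 1 to 12 mm below this level (5 to 15 N) the catches snap over it; let go, it stays pushed up against them.
- follower (a joint): travel of the orange follower plate that a spring pushes up from below, in m, down positive: 0 at the top, just under the catches (empty magazine), 0.018 with one puck held under the catches, 0.036 with two, 0.058 at its lower end. It pushes up with about 5 N at 0 and 13 N at 0.036.
- lid (a joint): angle of the clear lid in rad: 0 shut (lying over the magazine mouth), 1.85 resting on its rubber stop (leaning 16 degrees back beyond upright). It has no latch, weighs 0.22 kg, falls shut when let go before upright (1.57) and onto the stop when let go beyond.
- lid_hinge (a point): middle of the lid's hinge axis, which runs along the feeder's y axis: 92 mm behind the magazine axis and 130 mm above the bench.
- lid_handle (a point): middle of the black round handle bar (10 mm thick, parallel to the hinge, 94 mm free length between its legs), in the plane of the lid, 180 mm from the hinge axis; it moves with the lid. With the lid shut it is 130 mm above the bench and 44 mm in front of the deck's front edge, free above and below.
- sample_puck: sample puck to load first: aluminium disc 50 mm in diameter and 18 mm high with a BLUE round top, about 0.10 kg, lying flat in the tray, this side up. Its origin is the centre of its underside, z up.
- standard_puck: check standard to load second, on top of the sample: brass disc 50 mm in diameter and 18 mm high with a RED round top, about 0.27 kg, lying flat in the tray. Its origin is the centre of its underside, z up.
- spare_puck: aluminium puck of the same size with a GREEN top, not to be loaded, stays in the tray. Origin: centre of its underside.
- tray: flat steel tray 190 x 270 mm fixed to the bench, floor 2 mm above the bench, rim 6 mm high; the three pucks lie in it about 9 to 19 cm apart. Origin: centre of its underside.
- brush: flat hand brush 200 mm long with wooden handle, lying on the bench to the right; stays. Origin: middle of its underside.
- prism_a: grey cement prism half 40 x 40 mm, 78 mm tall, standing; stays. Origin: centre of its underside.
- prism_b: grey cement prism half 82 x 40 mm, 40 mm tall, lying; stays. Origin: centre of its underside.
- jar: white jar 56 mm wide, 75 mm tall; stays. Origin: centre of its underside.
- cup: white cup 68 mm wide, 70 mm tall; stays. Origin: centre of its underside.
- spanner: steel spanner 180 mm long, lying on the far side of the bench; stays. Origin: middle of its underside.

How it is judged (in metres and radians):
On the way, in this order (a step that is already met when the one before it is completed fails the run):
1. the lid is open and rests on its stop (value of joint lid above 1.78 rad), for 0.2 s.
2. the blue-topped sample puck has snapped under the catches: it lies on the magazine axis, its top at least 9 mm below the deck top, with the fingers off it (z of sample_puck in the frame of magazine_mouth below -0.027 m and horizontal distance between sample_puck and magazine_mouth below 0.006 m and contact force between the fingers and sample_puck below 0.3 N), for 0.2 s.
At the end, for the whole second after the job is handed in: Lid open on its stop (over 1.75 rad); both pucks flat (within 0.1 rad), at rest, within 6 mm of the magazine axis: the red-topped standard held under the catches (underside 27 to 34 mm below the deck top), the blue-topped sample right beneath it (15 to 21 mm lower) (value of joint lid above 1.75 rad and horizontal distance between each of sample_puck, standard_puck and magazine_mouth below 0.006 m and z of standard_puck in the frame of magazine_mouth between -0.034 and -0.027 m and z of sample_puck in the frame of standard_puck between -0.021 and -0.015 m and angle between each of sample_puck, standard_puck's own z axis and vertical below 0.1 rad and linear speed of each of sample_puck, standard_puck below 0.02 m/s); the robot touches nothing.
It fails at once if the green-topped puck is moved more than 2 cm (distance of spare_puck from where it was at the start of the episode above 0.02 m).
It fails at once if one of the other loose things on the bench is moved more than 3 cm (distance of any of brush, prism_a, prism_b, jar, cup, spanner from where it was at the start of the episode above 0.03 m).
It also fails if it takes over 72 s, if anything falls off the work surface, if the arm or the gripper's body presses on something with over 40 N, if the wrist force passes 120 N, or if a joint passes its speed limit or range.

## Robot

A 6-joint arm with a two-finger parallel gripper is mounted at the origin on the work surface. World frame = base frame: x ahead of the robot, y to its left, z up, the work surface at z = 0. Lengths are in mm, angles in rad, forces in N, time in s.
With the tool pointing down it reaches from about 350 to 775 mm from the base axis. Payload 7.3 kg.
Tool frame: the origin (TCP) lies at the very end of the fingers, on their centre line; the grasp point (between the pads) lies 19 mm behind it; x points along the fingers, z is the direction in which the jaws open and shut, and the axes are right-handed (so a half turn about x gives the same grasp; the last joint's range is limited). The gripper opens to 92 mm and grips with 3 to 60 N. Pads are 19 mm wide; open, the fingers measure 130 mm over their backs; the gripper's body (75 mm by 190 mm) begins 47 mm behind the grasp point.
Start: joints at [-0.146, 0.342, 1.524, -0, 1.275, -0.146], TCP at [525.019, 0.019, 226.741] pointing down, gripper open.
Joint ranges: [-2.53, 2.53], [-0.77, 2.02], [0.04, 2.7], [-1, 4.14], [0.28, 2.66], [-3.11, 3.11]. Speed limits (rad/s): [2.57, 2.57, 3.14, 3.14, 3.14, 3.14].

## Interface

Orientations are given as [roll, pitch, yaw] about the fixed x, y, z axes, in that order (R = Rz(yaw) Ry(pitch) Rx(roll)).
In Python, from plant import * gives the robot as it stands.
- The arm moves only by the shell command python3 -m creep 'ROWS'. ROWS is JSON, a list of rows, each an object of numbers: "tx", "ty", "tz": the shift along the tool's x, y, z in cm; "wx", "wy", "wz": the turn, a rotation vector about the tool's x, y, z in rad; "gripper": the closure, from -1 (fully open) to 1 (shut). A call has 1 to 8 rows; each row is the pose to reach, as a shift and turn from the pose commanded when the call began, along the tool's axes at that moment; what a row does not reach only later rows make up. A row lasts 1/12 s, in which the tool goes at most 41.7 mm and 7.16 degrees, less where a joint would pass 70% of its speed; a pose out of reach is approached as far as the arm can. A call with a gripper value outside its range is refused whole. The fingers move at their own pace and stop on an object; the grip force is fixed at half the most. Time passes only in rows, so rows that repeat a pose let the fingers close. It gives the time, the measured TCP pose, the force and the opening at its end, in the units of the state.
- get_obs(): the state, without advancing time (a new reading comes with each control period).
- capture(name): name is "scene" or "side" or "wrist"; returns a dict with "frame" (480x640x3 uint8, red, green, blue), "z_map" (480x640 float32, mm along the optical axis (not along the pixel's ray), 0 where there is no reading), "vertical_fov" (degrees; the focal length in pixels is half the picture's height over the tangent of half this angle, whatever the lens; pixels are square), "cx", "cy" (the principal point, pixels), "xyz" and "rotation" of the camera in the world. Camera axes: x right, y down, z forward; pixel columns grow to the right and rows downward; lengths in mm; the calibration is good to about 2 mm. A picture is of the moment at which its call begins.
- close_job(): hands the job in, once; it reports no verdict.
The state is a dict: "time": time; "joint_positions": joint angles; "dq": joint speeds; "tau": joint torques, N m; "tool_pos": TCP position; "tcp_rot": TCP orientation; "contact_force": force on the tool from outside, world axes, zero at the start; "moment": the same for the moment, N m; "grip_width": finger opening in mm.
Only numpy, scipy, OpenCV 4.12 (cv2) and the standard library are available. Lean on these libraries where they do the work, as an engineer would, in place of code of your own. Each camera call takes 0.05 s, during which the arm holds its last target.

## Working session

There is one attempt and no reset: what is moved stays moved. The work goes in short steps, Python scripts to look and compute and a shell command to move; the robot and the scene stay as the last step left them, time stands still between calls to the robot, and variables do not carry over. Pictures are saved under pics/ and viewed, and the job is handed in when it is done.

```bash
ls; mkdir -p pics; python3 - <<'E'
from plant import *
import cv2,numpy as np
o=get_obs();print(o)
for n in ["scene","side","wrist"]:
    c=capture(n);cv2.imwrite(f"pics/a_{n}.png",c["frame"][:,:,::-1]);np.savez(f"a_{n}.npz",**c)
    print(n,c["vertical_fov"],c["cx"],c["cy"],c["xyz"],c["rotation"])
E
```

```text
pics
{'time': 0.0, 'joint_positions': array([-1.46000224e-01,  3.42728977e-01,  1.52502072e+00,  3.37143389e-06,
        1.27535916e+00, -1.45971032e-01]), 'dq': array([-0.00020211,  0.0002825 ,  0.00029634, -0.00050053, -0.00021605,
       -0.00047181]), 'tau': array([ 7.61924657e-04, -4.31245601e+01, -2.44219762e+01,  7.17750052e-02,
        5.59406646e-02, -1.04314388e-04]), 'tool_pos': array([5.24603296e+02, 8.15122384e-02, 2.26040409e+02]), 'tcp_rot': array([2.99349534, 1.56928012, 2.99346516]), 'contact_force': array([-0.26309883,  0.43271376,  0.03146098]), 'moment': array([-0.05428147, -0.0441709 , -0.01128587]), 'grip_width': 92.0879486294697}
scene 51.01965512420725 321.2213450209575 228.3947844276909 [1332.41017041  303.82363838  865.24881003] [-2.31179566 -0.00408441  1.95709118]
side 55.052523403770635 322.146240605833 244.49887981917334 [  82.50070519 -498.22852594  914.76850096] [-2.45115155  0.01541183 -0.76556295]
wrist 64.55862544665784 315.00735643239904 237.80989488349016 [525.48028018  79.81654613 384.18993705] [2.84199756e+00 9.13088130e-04 7.39302382e-05]
```

View pics/a_scene.png

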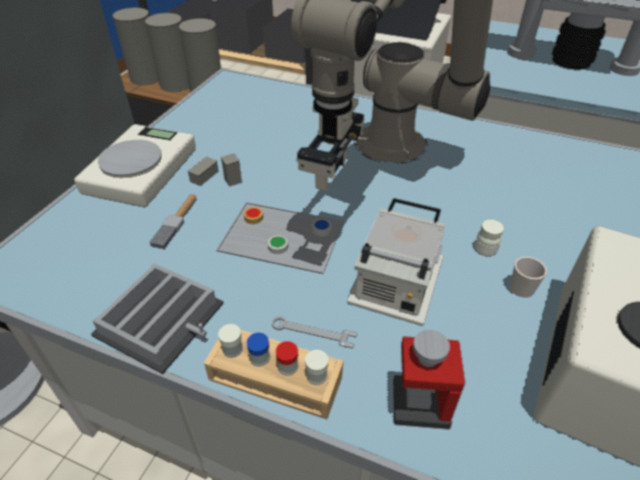

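View pics/a_side.png

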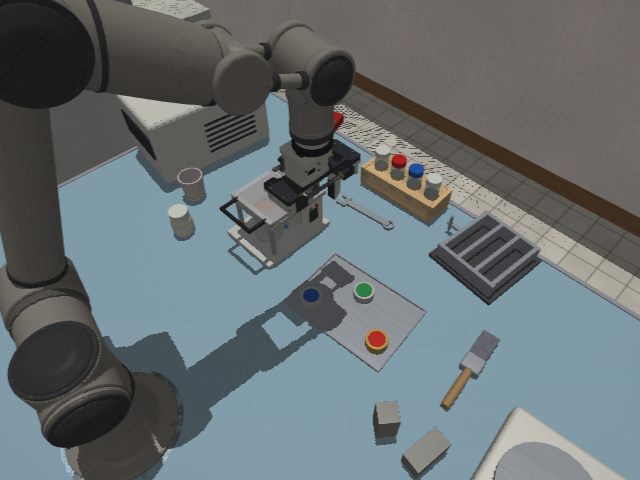

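View pics/a_wrist.png

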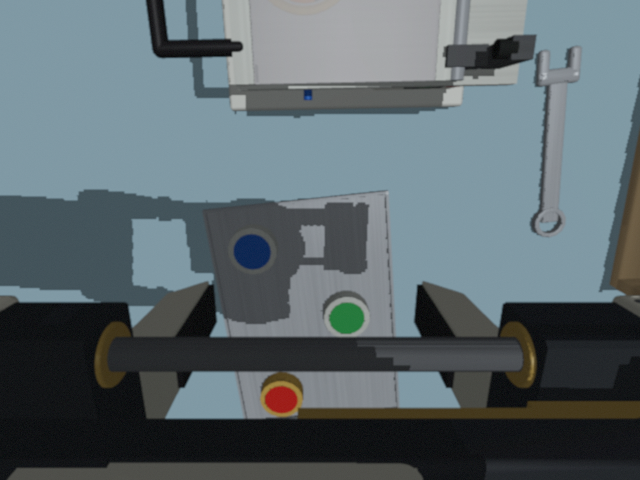

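```bash
cat > h.py <<'E'
import numpy as np,cv2
from scipy.spatial.transform import Rotation as Ro
def K(c): return 240/np.tan(np.radians(float(c["vertical_fov"]))/2)
def RM(c): return Ro.from_euler('xyz',c["rotation"]).as_matrix()
def ray(c,u,v,z):
    u=np.atleast_1d(u).astype(float);v=np.atleast_1d(v).astype(float)
    d=np.stack([(u-c["cx"])/K(c),(v-c["cy"])/K(c),np.ones_like(u)],-1)@RM(c).T
    return c["xyz"]+d*((z-c["xyz"][2])/d[:,2])[:,None]
def cloud(c):
    v,u=np.mgrid[:480,:640]
    z=c["z_map"];d=np.stack([(u-c["cx"])/K(c)*z,(v-c["cy"])/K(c)*z,z],-1)
    return c["xyz"]+d@RM(c).T
def proj(c,p):
    q=(np.atleast_2d(p)-c["xyz"])@RM(c); return np.stack([q[:,0]/q[:,2]*K(c)+c["cx"],q[:,1]/q[:,2]*K(c)+c["cy"]],-1)
def mask(c,col):
    h=cv2.cvtColor(c["frame"],cv2.COLOR_RGB2HSV);H,S,V=[h[...,i].astype(int) for i in range(3)]
    return {'red':((H<6)|(H>174))&(S>180)&(V>80),'green':(abs(H-65)<15)&(S>130),'blue':(abs(H-112)<14)&(S>170)}[col]
def tops(c,col,z=20):
    n,l,s,ce=cv2.connectedComponentsWithStats(mask(c,col).astype(np.uint8))
    return [(s[i,4],ce[i].round(1).tolist(),ray(c,*ce[i],z)[0].round(1).tolist()) for i in range(1,n) if s[i,4]>60]
E
python3 - <<'E'
from h import *
for n in ["scene","side","wrist"]:
    c=np.load(f"a_{n}.npz")
    for k in ['blue','red','green']: print(n,k,tops(c,k))
    P=cloud(c);ok=(c["z_map"]>0)&(abs(P[...,2]-121)<4)&(P[...,0]<760)&(P[...,1]>0)
    r=cv2.minAreaRect(P[ok][:,:2].astype(np.float32));print('deck',ok.sum(),r, np.median(P[ok][:,2]))
    ok=(c["z_map"]>0)&(abs(P[...,2]-132)<6)&(P[...,0]<760)&(P[...,1]>0)&(c["frame"].max(2)<60)
    print('dark130',ok.sum(),P[ok].min(0),P[ok].max(0))
    cv2.imwrite(f"pics/b_{n}.png",np.uint8(ok)*255)
for n,x0,x1,y0,y1 in [("scene",320,480,180,330),("side",200,360,140,280),("wrist",130,560,0,120)]:
    c=np.load(f"a_{n}.npz");f=c["frame"][y0:y1,x0:x1,::-1];cv2.imwrite(f"pics/z_{n}.png",cv2.resize(f,None,fx=800/f.shape[1] if f.shape[1]>300 else 4,fy=800/f.shape[1] if f.shape[1]>300 else 4,interpolation=cv2.INTER_CUBIC))
E
```

```text
scene blue [(np.int32(312), [115.2, 15.6], [-509.2, -1466.8, 20.0]), (np.int32(124), [157.8, 5.4], [-698.1, -1367.5, 20.0]), (np.int32(68), [321.4, 224.1], [460.5, -46.7, 20.0]), (np.int32(336), [257.4, 343.8], [838.8, -30.2, 20.0])]
scene red [(np.int32(81), [252.8, 212.5], [486.2, -226.9, 20.0]), (np.int32(2178), [435.1, 375.0], [773.6, 312.6, 20.0]), (np.int32(362), [286.4, 352.7], [835.6, 31.8, 20.0])]
scene green [(np.int32(82), [277.2, 241.4], [559.1, -122.1, 20.0])]
deck 1564 ((-57.76629638671875, 311.5932312011719), (583.3764038085938, 1571.1102294921875), 82.34486389160156) 120.28573353248515
dark130 309 [-785.21086154   23.06496859  126.00421591] [736.29578207 568.01814367 137.90853202]
side blue [(np.int32(165), [415.7, 170.4], [970.5, 54.8, 20.0]), (np.int32(152), [310.5, 295.0], [460.8, -45.9, 20.0])]
side red [(np.int32(67), [337.1, 116.8], [994.4, 400.0, 20.0]), (np.int32(145), [398.8, 160.7], [968.6, 116.8, 20.0]), (np.int32(204), [376.3, 338.6], [485.8, -227.0, 20.0])]
side green [(np.int32(150), [363.6, 289.7], [559.0, -121.9, 20.0])]
deck 501 ((594.244140625, 412.8607177734375), (328.6240539550781, 627.5007934570312), 0.771409809589386) 121.15796646418778
dark130 396 [424.0322811  100.77542538 126.0439824 ] [686.0062459  729.21827969 137.95120767]
wrist blue [(np.int32(915), [251.7, 251.4], [460.9, -47.1, 20.0])]
wrist red [(np.int32(624), [280.8, 399.2], [485.7, -227.8, 20.0])]
wrist green [(np.int32(773), [346.4, 317.8], [558.8, -122.5, 20.0])]
deck 4229 ((565.4275512695312, 124.87613677978516), (179.8580780029297, 47.94225311279297), 1.199700951576233) 121.03425189064546
dark130 2376 [427.54867689 110.93908611 126.21490702] [640.47888842 146.81794375 137.98876902]
```

View zooms.

View pics/z_scene.png

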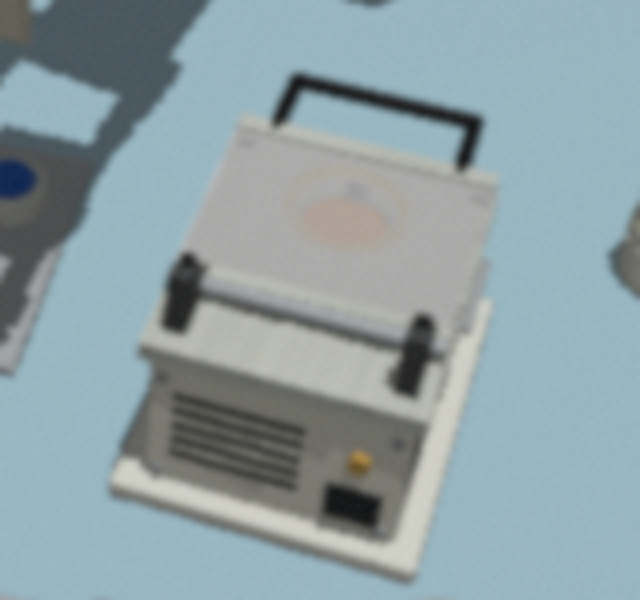

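View pics/z_side.png

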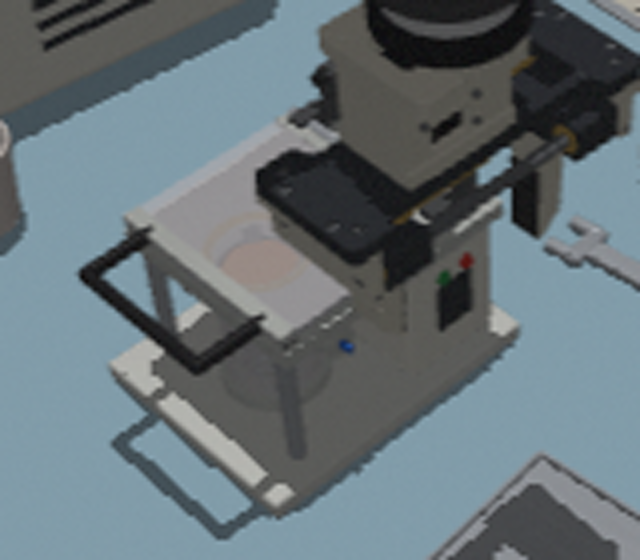

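View pics/z_wrist.png

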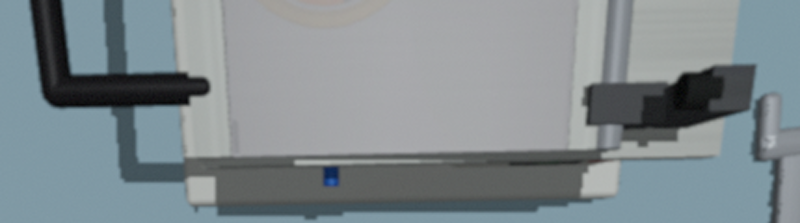

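```bash
python3 - <<'E'
from h import *
for n,x0,x1,y0,y1 in [("scene",380,450,190,226),("side",215,272,192,240),("wrist",130,250,0,70)]:
    c=np.load(f"a_{n}.npz");m=np.zeros((480,640),bool)
    m[y0:y1,x0:x1]=c["frame"][y0:y1,x0:x1].max(2)<50
    v,u=np.nonzero(m);p=ray(c,u,v,130)[:,:2]
    h=cv2.minAreaRect(p.astype(np.float32));print(n,len(p),h,cv2.boxPoints(h).round(1).tolist())
    # bar = front portion: points within 12 mm of min along front direction
    for th in [-.0,]:
        s=p[p[:,0]<p[:,0].min()+10]; print('bar',s.mean(0),s.min(0),s.max(0))
    q=p[:,0]-np.percentile(p[:,0],0)
    if n!='wrist':
        ys=np.linspace(p[:,1].min()+10,p[:,1].max()-10,7)
        mid=[]
        for a,b in zip(ys,ys[1:]):
            t=p[(p[:,1]>a)&(p[:,1]<b)]; mid.append([t[:,0].mean(),t[:,1].mean()])
        print(np.round(mid,1).tolist())
E
```

```text
scene 86 ((446.01702880859375, 174.41952514648438), (105.93389129638672, 37.98501968383789), 89.24276733398438) [[426.29998779296875, 121.69999694824219], [464.29998779296875, 121.19999694824219], [465.70001220703125, 227.10000610351562], [427.70001220703125, 227.60000610351562]]
bar [431.22638796 174.99628237] [427.62030911 121.56436631] [437.20891473 226.09212814]
[[431.4, 138.3], [430.7, 152.7], [431.4, 167.6], [430.4, 181.6], [430.3, 195.8], [430.1, 209.7]]
side 263 ((463.63604736328125, 168.4746551513672), (122.467529296875, 125.79467010498047), 57.29594802856445) [[377.6000061035156, 150.89999389648438], [483.5, 83.0], [549.5999755859375, 186.0], [443.79998779296875, 254.0]]
bar [430.46350297 172.82731343] [425.40620697 117.45973554] [435.39062132 230.24666558]
[[451.1, 123.0], [433.7, 137.8], [431.5, 157.4], [440.6, 177.5], [435.4, 195.7], [437.5, 218.0]]
wrist 1850 ((453.3385314941406, 131.86810302734375), (30.078533172607422, 54.592079162597656), 88.61836242675781) [[425.70001220703125, 117.5], [480.29998779296875, 116.19999694824219], [481.0, 146.1999969482422], [426.3999938964844, 147.60000610351562]]
bar [431.36834261 132.25838766] [426.35833633 117.38593913] [436.35482198 147.35907853]
```

```bash
cat >> h.py <<'E'
def toolinfo(target=None):
    from plant import get_obs
    o=get_obs();R=Ro.from_euler('xyz',o["tcp_rot"]).as_matrix()
    print('t',round(float(o["time"]),2),'tcp',o["tool_pos"].round(1),'F',o["contact_force"].round(1),'w',round(float(o["grip_width"]),1),'q',o["joint_positions"].round(2))
    print(R.round(3).tolist())
    if target is not None: print('shift cm',(R.T@(np.array(target)-o["tool_pos"])/10).round(2))
E
python3 -c "
from h import *
toolinfo([431,174,180]);toolinfo([431,174,112])"
```

```text
t 0.15 tcp [5.247e+02 1.000e-01 2.262e+02] F [ 0.7 -0.  -0. ] w 91.8 q [-0.15  0.34  1.52  0.    1.28 -0.15]
[[-0.001, -0.0, 1.0], [0.0, 1.0, 0.0], [-1.0, 0.0, -0.001]]
shift cm [ 4.64 17.39 -9.37]
t 0.15 tcp [5.247e+02 1.000e-01 2.262e+02] F [ 0.7 -0.  -0. ] w 91.8 q [-0.15  0.34  1.52  0.    1.28 -0.15]
[[-0.001, -0.0, 1.0], [0.0, 1.0, 0.0], [-1.0, 0.0, -0.001]]
shift cm [11.44 17.39 -9.36]
```

```bash
python3 -m creep '[{"tx":4.2,"ty":17.4,"tz":-9.4,"gripper":0.35},{"tx":4.2,"ty":17.4,"tz":-9.4,"gripper":0.35},{"tx":4.2,"ty":17.4,"tz":-9.4,"gripper":0.35},{"tx":4.2,"ty":17.4,"tz":-9.4,"gripper":0.35},{"tx":4.2,"ty":17.4,"tz":-9.4,"gripper":0.35},{"tx":4.2,"ty":17.4,"tz":-9.4,"gripper":0.35},{"tx":4.2,"ty":17.4,"tz":-9.4,"gripper":0.35},{"tx":4.2,"ty":17.4,"tz":-9.4,"gripper":0.35}]'
python3 - <<'E'
from h import *
from plant import *
toolinfo()
for n in ["wrist","side"]:
    c=capture(n);cv2.imwrite(f"pics/c_{n}.png",c["frame"][:,:,::-1]);np.savez(f"c_{n}.npz",**c)
E
```

```text
t 0.15 tcp [5.247e+02 1.000e-01 2.262e+02] F [ 0.7 -0.  -0. ] w 91.8 q [-0.15  0.34  1.52  0.    1.28 -0.15]
[[-0.001, -0.0, 1.0], [0.0, 1.0, 0.0], [-1.0, 0.0, -0.001]]validation failed for argument at $[0]...
```

View pics/c_wrist.png

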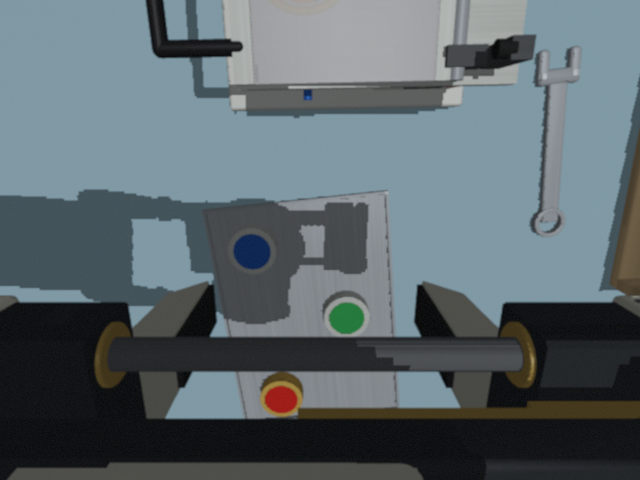

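View pics/c_side.png

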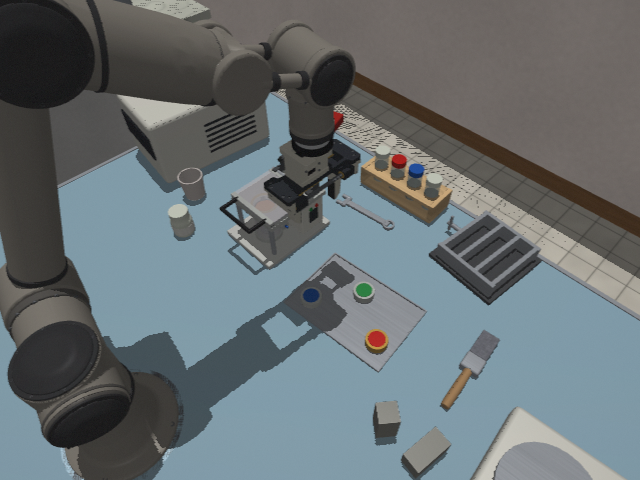

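The call was refused and nothing moved. I'll supply every key and try again.

```bash
python3 -m creep '[{"tx":1,"ty":4,"tz":-2,"wx":0,"wy":0,"wz":0,"gripper":0.35},{"tx":2,"ty":8,"tz":-4,"wx":0,"wy":0,"wz":0,"gripper":0.35}]'; python3 -m creep --help | head -30
```

```text
time: 0.42
tool_pos: [489.0, 72.2, 208.3]
tcp_rot: [-0.027, 1.57, -0.031]
contact_force: [1.0, 1.0, 0.2]
grip_width: 82.5invalid input: not JSON, or not a number
```

```bash
python3 -m creep '[{"tx":2.2,"ty":9.4,"tz":-5.4,"wx":0,"wy":0,"wz":0,"gripper":0.35},{"tx":2.2,"ty":9.4,"tz":-5.4,"wx":0,"wy":0,"wz":0,"gripper":0.35},{"tx":2.2,"ty":9.4,"tz":-5.4,"wx":0,"wy":0,"wz":0,"gripper":0.35},{"tx":2.2,"ty":9.4,"tz":-5.4,"wx":0,"wy":0,"wz":0,"gripper":0.35},{"tx":2.2,"ty":9.4,"tz":-5.4,"wx":0,"wy":0,"wz":0,"gripper":0.35},{"tx":2.2,"ty":9.4,"tz":-5.4,"wx":0,"wy":0,"wz":0,"gripper":0.35}]'
python3 - <<'E'
from h import *
from plant import *
toolinfo()
for n in ["wrist"]:
    c=capture(n);cv2.imwrite(f"pics/d_{n}.png",c["frame"][:,:,::-1]);np.savez(f"d_{n}.npz",**c)
E
```

```text
time: 0.92
tool_pos: [435.2, 166.5, 186.8]
tcp_rot: [-0.297, 1.57, -0.296]
contact_force: [0.6, -0.1, 0.8]
grip_width: 42.9
t 0.92 tcp [435.2 166.5 186.8] F [ 0.6 -0.1  0.8] w 42.9 q [ 0.2   0.27  1.74 -0.    1.12  0.2 ]
[[0.001, -0.001, 1.0], [-0.0, 1.0, 0.001], [-1.0, -0.0, 0.001]]
```

View pics/d_wrist.png

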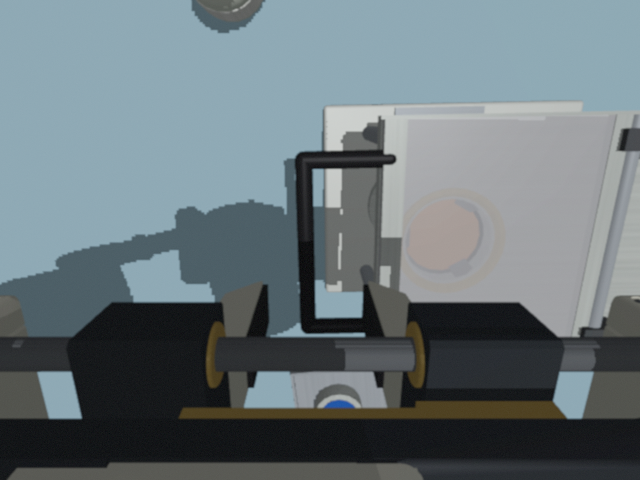

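```bash
python3 -m creep '[{"tx":0,"ty":0,"tz":0,"wx":0,"wy":0,"wz":0,"gripper":0.35},{"tx":0,"ty":0,"tz":0,"wx":0,"wy":0,"wz":0,"gripper":0.35}]'
python3 - <<'E'
from h import *
from plant import *
toolinfo()
c=np.load("d_wrist.npz")
m=np.zeros((480,640),bool);m[145:335,285:330]=c["frame"][145:335,285:330].max(2)<60
v,u=np.nonzero(m)
P=ray(c,u,v,130)
for a,b in [(170,190),(190,220),(220,240),(240,280),(280,315)]:
    s=(v>=a)&(v<b)&(u<318);print(P[s].mean(0).round(1),np.ptp(P[s][:,0]))
print(ray(c,[302,307],[157,325],130).round(1))
# collar ellipse (approx top z 124): outer
print(ray(c,[403,504,455,455],[235,235,187,285],124).round(1))
print(c["xyz"],c["rotation"])
E
```

```text
time: 1.13
tool_pos: [435.3, 165.9, 186.7]
tcp_rot: [-0.104, 1.57, -0.105]
contact_force: [-0.1, -0.6, -0.2]
grip_width: 30.5
t 1.13 tcp [435.3 165.9 186.7] F [-0.1 -0.6 -0.2] w 30.5 q [ 0.2   0.27  1.74 -0.    1.12  0.2 ]
[[0.0, 0.002, 1.0], [-0.0, 1.0, -0.002], [-1.0, -0.0, 0.0]]
[429.5 214.3 130. ] 8.565243344211297
[429.6 199.9 130. ] 9.765920966599367
[430.2 185.1 130. ] 9.415335361282018
[430.5 166.2 130. ] 9.63437706101098
[430.8 141.1 130. ] 9.189785201852146
[[428.7 226.9 130. ]
 [430.9 121.7 130. ]]
[[489.4 179.8 124. ]
 [550.8 179.8 124. ]
 [517.8 209.1 124. ]
 [524.6 146.8 124. ]]
[435.62095031 246.35039979 344.83072939] [ 2.84155066e+00 -1.38509056e-03  5.70913721e-04]
```

```bash
python3 -m creep '[{"tx":0,"ty":0.8,"tz":-0.5,"wx":0,"wy":0,"wz":0,"gripper":0.35},{"tx":3.5,"ty":0.8,"tz":-0.5,"wx":0,"wy":0,"wz":0,"gripper":0.35},{"tx":7.4,"ty":0.8,"tz":-0.5,"wx":0,"wy":0,"wz":0,"gripper":0.35},{"tx":7.4,"ty":0.8,"tz":-0.5,"wx":0,"wy":0,"wz":0,"gripper":0.35},{"tx":7.4,"ty":0.8,"tz":-0.5,"wx":0,"wy":0,"wz":0,"gripper":1},{"tx":7.4,"ty":0.8,"tz":-0.5,"wx":0,"wy":0,"wz":0,"gripper":1},{"tx":7.4,"ty":0.8,"tz":-0.5,"wx":0,"wy":0,"wz":0,"gripper":1},{"tx":7.4,"ty":0.8,"tz":-0.5,"wx":0,"wy":0,"wz":0,"gripper":1}]'
python3 - <<'E'
from h import *
from plant import *
toolinfo()
c=capture("wrist");cv2.imwrite("pics/e_wrist.png",c["frame"][:,:,::-1])
E
```

```text
time: 1.8
tool_pos: [429.7, 175.1, 114.3]
tcp_rot: [0.714, 1.57, 0.713]
contact_force: [-2.0, 0.4, 6.5]
grip_width: 8.9
t 1.8 tcp [429.7 175.1 114.3] F [-2.   0.4  6.5] w 8.9 q [0.22 0.36 1.85 0.   0.93 0.22]
[[0.001, 0.0, 1.0], [0.001, 1.0, -0.0], [-1.0, 0.001, 0.001]]
```

View pics/e_wrist.png

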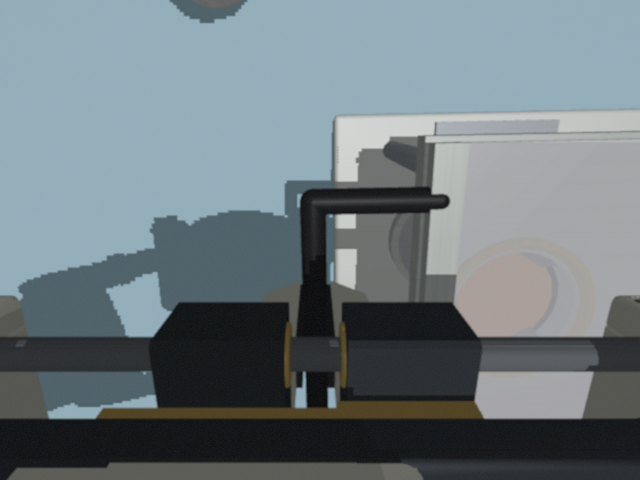

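```bash
python3 -m creep '[{"tx":-2.15,"ty":0,"tz":0.13,"wx":0,"wy":0,"wz":0,"gripper":1},{"tx":-4.28,"ty":0,"tz":0.52,"wx":0,"wy":0,"wz":0,"gripper":1},{"tx":-6.34,"ty":0,"tz":1.15,"wx":0,"wy":0,"wz":0,"gripper":1},{"tx":-8.31,"ty":0,"tz":2.03,"wx":0,"wy":0,"wz":0,"gripper":1},{"tx":-10.16,"ty":0,"tz":3.14,"wx":0,"wy":0,"wz":0,"gripper":1},{"tx":-11.87,"ty":0,"tz":4.47,"wx":0,"wy":0,"wz":0,"gripper":1},{"tx":-13.4,"ty":0,"tz":5.99,"wx":0,"wy":0,"wz":0,"gripper":1},{"tx":-14.75,"ty":0,"tz":7.68,"wx":0,"wy":0,"wz":0,"gripper":1}]'
python3 - <<'E'
from h import *
from plant import *
toolinfo()
c=capture("side");cv2.imwrite("pics/f_side.png",c["frame"][:,:,::-1])
E
```

```text
time: 2.52
tool_pos: [505.1, 176.0, 263.6]
tcp_rot: [1.687, 1.568, 1.688]
contact_force: [-4.2, 4.8, 2.8]
grip_width: 8.8
t 2.52 tcp [505.1 176.  263.6] F [-4.2  4.8  2.8] w 8.8 q [0.19 0.33 1.43 0.   1.37 0.19]
[[-0.0, -0.001, 1.0], [0.003, 1.0, 0.001], [-1.0, 0.003, -0.0]]
```

View pics/f_side.png

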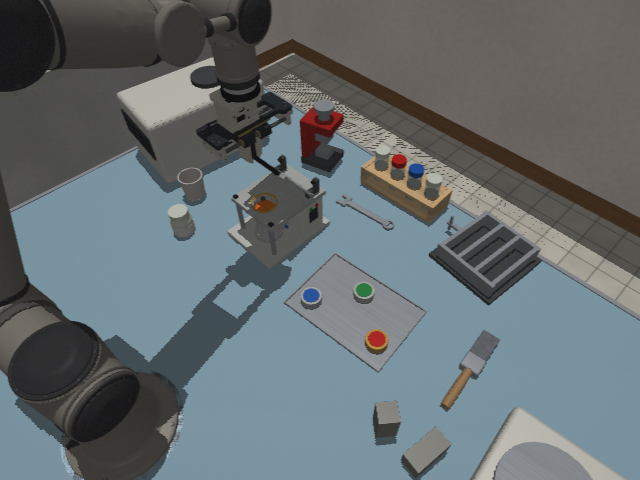

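```bash
python3 -m creep '[{"tx":-1.13,"ty":0,"tz":1.84,"wx":0,"wy":0,"wz":0,"gripper":1},{"tx":-2.03,"ty":0,"tz":3.8,"wx":0,"wy":0,"wz":0,"gripper":1},{"tx":-2.69,"ty":0,"tz":5.85,"wx":0,"wy":0,"wz":0,"gripper":1},{"tx":-3.1,"ty":0,"tz":7.97,"wx":0,"wy":0,"wz":0,"gripper":1},{"tx":-3.25,"ty":0,"tz":10.13,"wx":0,"wy":0,"wz":0,"gripper":1},{"tx":-3.14,"ty":0,"tz":12.28,"wx":0,"wy":0,"wz":0,"gripper":1},{"tx":-2.86,"ty":0,"tz":14.06,"wx":0,"wy":0,"wz":0,"gripper":1},{"tx":-2.65,"ty":0,"tz":14.93,"wx":0,"wy":0,"wz":0,"gripper":1}]'
python3 - <<'E'
from h import *
from plant import *
toolinfo()
c=capture("side");cv2.imwrite("pics/g_side.png",c["frame"][:,:,::-1])
E
```

```text
time: 3.23
tool_pos: [657.5, 176.9, 288.9]
tcp_rot: [0.717, 1.564, 0.719]
contact_force: [0.2, 6.4, 3.1]
grip_width: 9.4
t 3.23 tcp [657.5 176.9 288.9] F [0.2 6.4 3.1] w 9.4 q [0.15 0.62 0.91 0.   1.61 0.15]
[[0.005, -0.002, 1.0], [0.004, 1.0, 0.002], [-1.0, 0.004, 0.005]]
```

View pics/g_side.png

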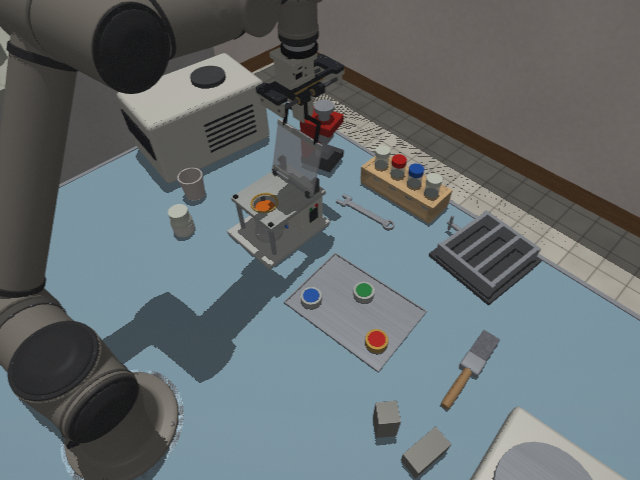

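```bash
python3 -m creep '[{"tx":0,"ty":0,"tz":0,"wx":0,"wy":0,"wz":0,"gripper":0},{"tx":0,"ty":0,"tz":0,"wx":0,"wy":0,"wz":0,"gripper":0},{"tx":0,"ty":0,"tz":0,"wx":0,"wy":0,"wz":0,"gripper":0},{"tx":-3,"ty":0,"tz":0,"wx":0,"wy":0,"wz":0,"gripper":0},{"tx":-6,"ty":0,"tz":0,"wx":0,"wy":0,"wz":0,"gripper":0},{"tx":-6,"ty":-4,"tz":-2,"wx":0,"wy":0,"wz":0,"gripper":0},{"tx":-6,"ty":-8,"tz":-5,"wx":0,"wy":0,"wz":0,"gripper":-0.6},{"tx":-6,"ty":-12,"tz":-8,"wx":0,"wy":0,"wz":0,"gripper":-0.6}]'
python3 - <<'E'
from h import *
from plant import *
toolinfo()
for n in ("side","scene","wrist"):
    c=capture(n);cv2.imwrite(f"pics/i_{n}.png",c["frame"][:,:,::-1]);np.savez(f"i_{n}.npz",**c)
E
```

```text
time: 3.95
tool_pos: [586.5, 69.3, 346.9]
tcp_rot: [-0.534, 1.57, -0.533]
contact_force: [0.0, -0.4, 0.1]
grip_width: 54.6
t 3.95 tcp [586.5  69.3 346.9] F [ 0.  -0.4  0.1] w 54.6 q [-0.01  0.41  1.09 -0.    1.64 -0.01]
[[0.001, -0.001, 1.0], [-0.001, 1.0, 0.001], [-1.0, -0.001, 0.001]]
```

View pics/i_side.png

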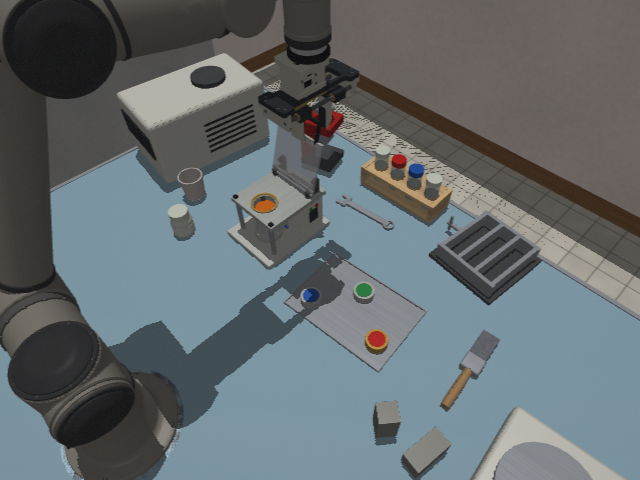

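View pics/i_wrist.png

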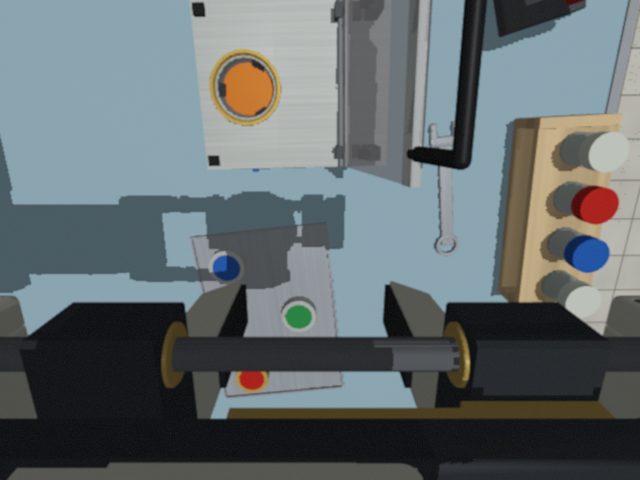

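```bash
python3 - <<'E'
from h import *
reg={"wrist":(195,300,35,140),"side":(240,290,185,220),"scene":(380,450,200,260)}
for n,(x0,x1,y0,y1) in reg.items():
    c=np.load(f"i_{n}.npz");f=c["frame"][y0:y1,x0:x1]
    h=cv2.cvtColor(f,cv2.COLOR_RGB2HSV)
    b=((h[...,0]>15)&(h[...,0]<32)&(h[...,1]>70)).astype(np.uint8)
    o=((h[...,0]<=15)&(h[...,1]>170)).astype(np.uint8)
    v,u=np.nonzero(b)
    if len(u)<10: print(n,'none');continue
    hull=cv2.convexHull(np.stack([u+x0,v+y0],1).astype(np.int32))[:,0]
    p=ray(c,hull[:,0],hull[:,1],124)
    (cx,cy),r=cv2.minEnclosingCircle(p[:,:2].astype(np.float32))
    e=cv2.fitEllipse(p[:,:2].astype(np.float32)) if len(p)>=5 else None
    print(n,len(u),cx,cy,r,e)
    v,u=np.nonzero(o)
    if len(u): print(' orange',ray(c,u.mean()+x0,v.mean()+y0,109).round(1))
    cv2.imwrite(f"pics/j_{n}.png",cv2.resize(np.hstack([f[:,:,::-1],cv2.merge([b*255,o*255,b*0])]),None,fx=3,fy=3,interpolation=0))
c=np.load("i_wrist.npz")
for k in ['blue','red','green']: print(k,tops(c,k))
print(ray(c,[415,460],[155,158],303))
# bar at lid 1.85
f=c["frame"];m=np.zeros((480,640),bool);m[0:150,440:490]=f[0:150,440:490].max(2)<45;v,u=np.nonzero(m)
print(ray(c,u,v,303)[:,:2].mean(0), proj(c,[660.6,174,303]), proj(c,[658,174,304]),u[v<5].mean(),u[abs(v-80)<5].mean())
E
```

```text
wrist 1126 518.4780883789062 174.75135803222656 33.361148834228516 ((518.4524536132812, 174.84352111816406), (66.34583282470703, 66.37696075439453), 165.11058044433594)
 orange [[518.8 175.5 109. ]]
side 153 517.2684936523438 175.6365509033203 34.69446563720703 ((517.7113647460938, 175.8421173095703), (66.1284408569336, 69.15327453613281), 144.48812866210938)
 orange [[520.4 179.6 109. ]]
scene none
blue [(np.int32(1160), [586.3, 253.3], [950.2, -28.1, 20.0]), (np.int32(463), [225.9, 267.8], [461.0, -47.3, 20.0])]
red [(np.int32(1112), [597.5, 204.7], [950.9, 38.9, 20.0]), (np.int32(331), [251.2, 379.4], [485.7, -228.8, 20.0])]
green [(np.int32(413), [298.2, 316.5], [558.8, -122.5, 20.0])]
[[636.7028236  128.43727406 303.        ]
 [660.33474981 126.79432736 303.        ]]
[659.84894806 167.26864761] [[471.12085325  59.18708267]] [[466.54342353  58.90217022]] 474.5584415584416 467.3255813953488
```

View pics/j_wrist.png

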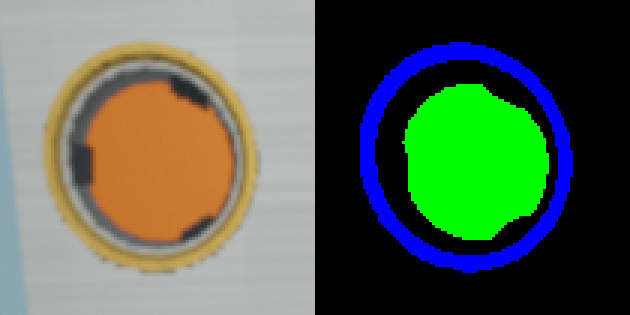

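View pics/i_scene.png

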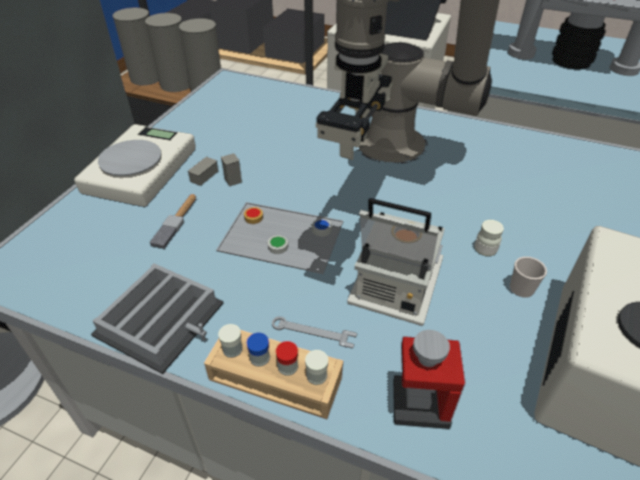

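```bash
python3 -m creep '[{"tx":5,"ty":-3,"tz":-3,"wx":-0.12,"wy":0,"wz":0,"gripper":-0.45},{"tx":10,"ty":-6,"tz":-6,"wx":-0.24,"wy":0,"wz":0,"gripper":-0.45},{"tx":14,"ty":-9,"tz":-9,"wx":-0.36,"wy":0,"wz":0,"gripper":-0.45},{"tx":18,"ty":-11.6,"tz":-12.5,"wx":-0.48,"wy":0,"wz":0,"gripper":-0.45},{"tx":20,"ty":-11.6,"tz":-12.5,"wx":-0.6,"wy":0,"wz":0,"gripper":-0.45},{"tx":20,"ty":-11.6,"tz":-12.5,"wx":-0.72,"wy":0,"wz":0,"gripper":-0.45},{"tx":20,"ty":-11.6,"tz":-12.5,"wx":-0.84,"wy":0,"wz":0,"gripper":-0.45},{"tx":20,"ty":-11.6,"tz":-12.5,"wx":-0.96,"wy":0,"wz":0,"gripper":-0.45}]'; python3 -m creep '[{"tx":0,"ty":0,"tz":0,"wx":-0.12,"wy":0,"wz":0,"gripper":-0.45},{"tx":0,"ty":0,"tz":0,"wx":-0.24,"wy":0,"wz":0,"gripper":-0.45},{"tx":0,"ty":0,"tz":0,"wx":-0.36,"wy":0,"wz":0,"gripper":-0.45},{"tx":0,"ty":0,"tz":0,"wx":-0.48,"wy":0,"wz":0,"gripper":-0.45},{"tx":0,"ty":0,"tz":0,"wx":-0.61,"wy":0,"wz":0,"gripper":-0.45},{"tx":0,"ty":0,"tz":0,"wx":-0.61,"wy":0,"wz":0,"gripper":-0.45},{"tx":0,"ty":0,"tz":0,"wx":-0.61,"wy":0,"wz":0,"gripper":-0.45}]'
python3 - <<'E'
from h import *
from plant import *
toolinfo([461,-47.2,60])
for n in ("wrist",):
    c=capture(n);cv2.imwrite(f"pics/k_{n}.png",c["frame"][:,:,::-1]);np.savez(f"k_{n}.npz",**c)
for k in ['blue','red','green']: print(k,tops(c,k))
E
```

```text
time: 4.77
tool_pos: [459.7, -45.8, 144.0]
tcp_rot: [1.957, 1.565, 2.921]
contact_force: [0.4, -0.5, 1.1]
grip_width: 66.7
time: 5.35
tool_pos: [463.2, -45.2, 146.8]
tcp_rot: [-1.742, 1.57, -0.175]
contact_force: [0.0, 0.0, -0.1]
grip_width: 66.4
t 5.35 tcp [463.2 -45.2 146.8] F [ 0.   0.  -0.1] w 66.4 q [-0.26  0.32  1.8   0.    1.02 -1.83]
[[0.001, -1.0, 0.004], [-0.0, 0.004, 1.0], [-1.0, -0.001, -0.0]]
shift cm [ 8.68  0.23 -0.2 ]
blue [(np.int32(1532), [312.4, 223.3], [460.2, -47.6, 20.0])]
red [(np.int32(1556), [85.8, 254.8], [485.5, -228.1, 20.0])]
green [(np.int32(64), [241.9, 332.1], [555.8, -108.1, 20.0])]
```

View pics/k_wrist.png

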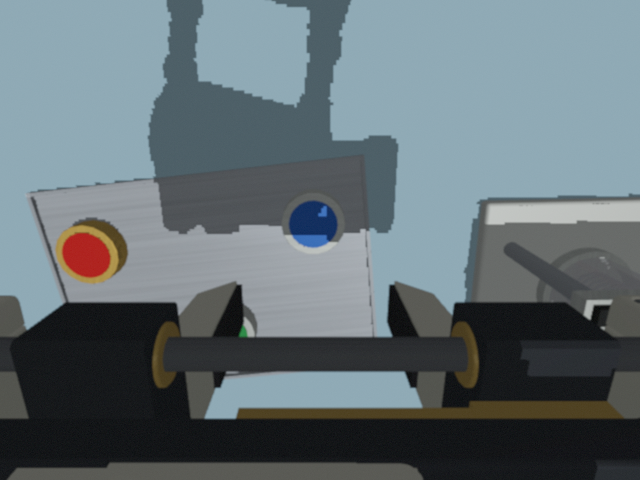

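```bash
python3 -m creep '[{"tx":3,"ty":0.26,"tz":-0.21,"wx":0,"wy":0,"wz":0,"gripper":-0.45},{"tx":6.5,"ty":0.26,"tz":-0.21,"wx":0,"wy":0,"wz":0,"gripper":-0.45},{"tx":10,"ty":0.26,"tz":-0.21,"wx":0,"wy":0,"wz":0,"gripper":-0.45},{"tx":12.2,"ty":0.26,"tz":-0.21,"wx":0,"wy":0,"wz":0,"gripper":-0.45},{"tx":13.2,"ty":0.26,"tz":-0.21,"wx":0,"wy":0,"wz":0,"gripper":-0.45},{"tx":13.4,"ty":0.26,"tz":-0.21,"wx":0,"wy":0,"wz":0,"gripper":-0.45},{"tx":13.4,"ty":0.26,"tz":-0.21,"wx":0,"wy":0,"wz":0,"gripper":-0.45}]'; python3 -c "
from h import *
toolinfo([460.6,-47.3,12])"
```

```text
time: 5.98
tool_pos: [459.9, -47.5, 12.1]
tcp_rot: [1.268, 1.57, 2.836]
contact_force: [-0.7, -0.2, -0.5]
grip_width: 66.4
t 5.98 tcp [459.9 -47.5  12.1] F [-0.7 -0.2 -0.5] w 66.4 q [-0.27  0.54  1.94  0.    0.67 -1.84]
[[-0.001, -1.0, 0.003], [0.0, 0.003, 1.0], [-1.0, 0.001, 0.0]]
shift cm [ 0.01 -0.07  0.02]
```

```bash
python3 -m creep '[{"tx":0,"ty":-0.05,"tz":0,"wx":0,"wy":0,"wz":0,"gripper":1},{"tx":0,"ty":-0.05,"tz":0,"wx":0,"wy":0,"wz":0,"gripper":1},{"tx":0,"ty":-0.05,"tz":0,"wx":0,"wy":0,"wz":0,"gripper":1},{"tx":0,"ty":-0.05,"tz":0,"wx":0,"wy":0,"wz":0,"gripper":1},{"tx":0,"ty":-0.05,"tz":0,"wx":0,"wy":0,"wz":0,"gripper":1},{"tx":-2,"ty":-0.05,"tz":0,"wx":0,"wy":0,"wz":0,"gripper":1},{"tx":-5,"ty":-0.05,"tz":0,"wx":0,"wy":0,"wz":0,"gripper":1},{"tx":-8,"ty":-0.05,"tz":0,"wx":0,"wy":0,"wz":0,"gripper":1}]'
python3 - <<'E'
from h import *
from plant import *
toolinfo([518.5,174.8,200])
for n in ("wrist","side"):
    c=capture(n);cv2.imwrite(f"pics/l_{n}.png",c["frame"][:,:,::-1]);np.savez(f"l_{n}.npz",**c)
for n in ("wrist","side"):
    c=np.load(f"l_{n}.npz");print(tops(c,'blue',20+get_obs()["tool_pos"][2]-12))
E
```

```text
time: 6.65
tool_pos: [459.5, -47.4, 93.0]
tcp_rot: [1.326, 1.568, 2.896]
contact_force: [1.8, 0.8, -1.5]
grip_width: 48.5
t 6.65 tcp [459.5 -47.4  93. ] F [ 1.8  0.8 -1.5] w 48.5 q [-0.27  0.4   1.87 -0.    0.88 -1.84]
[[-0.002, -1.0, 0.001], [0.001, 0.001, 1.0], [-1.0, 0.002, 0.001]]
shift cm [-10.7   -5.86  22.23]
[(np.int32(4638), [315.0, 304.3], [455.0, -47.8, 104.5])]
[(np.int32(167), [415.7, 170.4], [886.6, 2.6, 104.5])]
```

View pics/l_wrist.png

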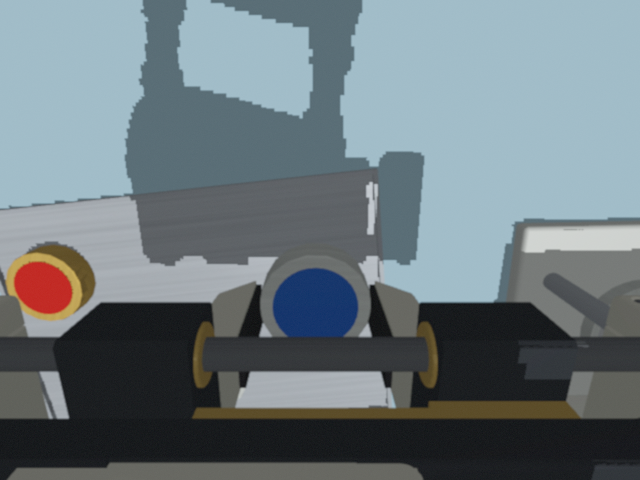

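View pics/l_side.png

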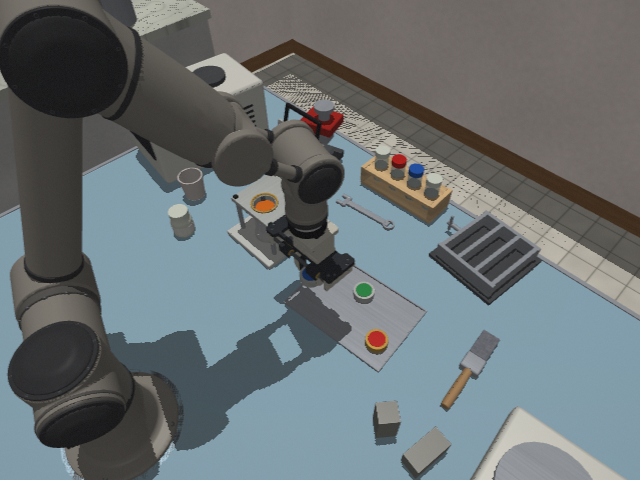

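```bash
python3 - <<'E'
from h import *
c=np.load("l_wrist.npz");m=mask(c,'blue')
v,u=np.nonzero(m);
h=cv2.convexHull(np.stack([u,v],1).astype(np.int32))[:,0];h=h[h[:,1]<333]
for z in (99,101,103):
    p=ray(c,h[:,0],h[:,1],z)[:,:2].astype(float)
    A=np.c_[2*p,np.ones(len(p))];s=np.linalg.lstsq(A,(p**2).sum(1),rcond=None)[0]
    print(z,s[:2],np.sqrt(s[2]+s[:2]@s[:2]))
P=cloud(c)[m];print(np.median(P[:,2]),P[:,2].std())
n=np.c_[P[:,:2],np.ones(len(P))];print(np.linalg.lstsq(n,P[:,2],rcond=None)[0])
c=np.load("k_wrist.npz");m=mask(c,'blue');v,u=np.nonzero(m);h=cv2.convexHull(np.stack([u,v],1).astype(np.int32))[:,0]
p=ray(c,h[:,0],h[:,1],20)[:,:2];A=np.c_[2*p,np.ones(len(p))];s=np.linalg.lstsq(A,(p**2).sum(1),rcond=None)[0]
print(s[:2],np.sqrt(s[2]+s[:2]@s[:2]))
E
```

```text
99 [459.49765094 -47.75298433] 18.503681171390017
101 [458.45685821 -47.75379247] 18.260620687963396
103 [457.41606548 -47.7546006 ] 18.0175602045655
99.94820714385007 9.96761181846967
[-5.16634930e-01  2.88863586e-03  3.36979655e+02]
[460.69968608 -47.21379461] 17.862432446879804
```

```bash
python3 - <<'E'
from h import *
c=np.load("l_wrist.npz");m=mask(c,'blue');m[325:]=False
P=cloud(c)[m];print(np.percentile(P[:,2],[5,50,95]))
P=P[abs(P[:,2]-np.median(P[:,2]))<6]
print(np.linalg.lstsq(np.c_[P[:,:2]-P[:,:2].mean(0),np.ones(len(P))],P[:,2],rcond=None)[0],P.mean(0))
E
```

```text
[ 99.00522172  99.95887108 100.91517256]
[-7.14631880e-03  2.71127082e-03  9.99583504e+01] [455.18498053 -47.75071923  99.95835043]
```

```bash
python3 -m creep '[{"tx":-4,"ty":-0.5,"tz":1,"wx":0,"wy":0,"wz":0,"gripper":1},{"tx":-8,"ty":-1.5,"tz":4.5,"wx":0,"wy":0,"wz":0,"gripper":1},{"tx":-8.5,"ty":-2.5,"tz":8,"wx":0,"wy":0,"wz":0,"gripper":1},{"tx":-8.5,"ty":-3.5,"tz":11.5,"wx":0,"wy":0,"wz":0,"gripper":1},{"tx":-8.5,"ty":-4.5,"tz":15,"wx":0,"wy":0,"wz":0,"gripper":1},{"tx":-8.5,"ty":-5.5,"tz":18.5,"wx":0,"wy":0,"wz":0,"gripper":1},{"tx":-8.5,"ty":-5.95,"tz":21.5,"wx":0,"wy":0,"wz":0,"gripper":1},{"tx":-8.5,"ty":-5.95,"tz":22.25,"wx":0,"wy":0,"wz":0,"gripper":1}]';python3 -m creep '[{"tx":0,"ty":0,"tz":0,"wx":0,"wy":0,"wz":0,"gripper":1},{"tx":0,"ty":0,"tz":0,"wx":0,"wy":0,"wz":0,"gripper":1},{"tx":0,"ty":0,"tz":0,"wx":0,"wy":0,"wz":0,"gripper":1}]'
python3 - <<'E'
from h import *
from plant import *
toolinfo([519,175.1,127])
for n in ("wrist","side"):
    c=capture(n);cv2.imwrite(f"pics/m_{n}.png",c["frame"][:,:,::-1]);np.savez(f"m_{n}.npz",**c)
E
```

```text
time: 7.42
tool_pos: [520.1, 178.9, 176.5]
tcp_rot: [0.361, 1.569, 1.935]
contact_force: [0.0, 0.6, -0.5]
grip_width: 48.6
time: 7.67
tool_pos: [519.7, 173.6, 177.1]
tcp_rot: [2.215, 1.57, -2.5]
contact_force: [0.1, -0.1, -1.9]
grip_width: 48.6
t 7.67 tcp [519.7 173.6 177.1] F [ 0.1 -0.1 -1.9] w 48.6 q [ 0.18  0.43  1.54 -0.    1.18 -1.39]
[[-0.001, -1.0, 0.002], [-0.001, 0.002, 1.0], [-1.0, 0.001, -0.001]]
shift cm [5.01 0.07 0.16]
```

View pics/m_wrist.png

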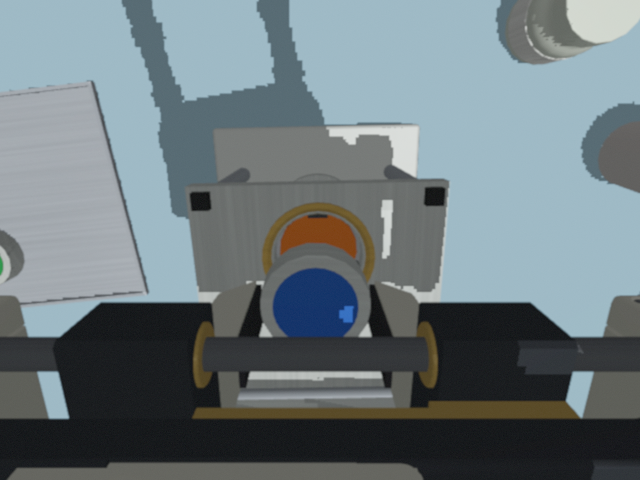

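View pics/m_side.png

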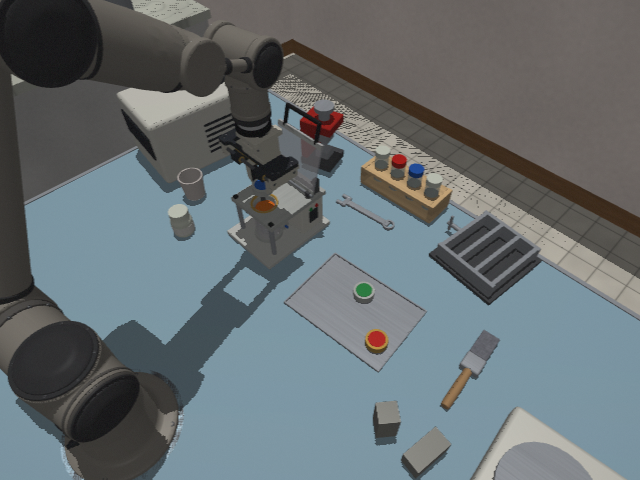

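```bash
cat >> h.py <<'E'
def fitc(p):
    p=p[:,:2];A=np.c_[2*p,np.ones(len(p))];s=np.linalg.lstsq(A,(p**2).sum(1),rcond=None)[0]
    return s[:2].round(2),np.sqrt(s[2]+s[:2]@s[:2]).round(2)
def held(c,col,ztop,vmax=333):
    m=mask(c,col);n,l,s,ce=cv2.connectedComponentsWithStats(m.astype(np.uint8));m=l==1+np.argmax(s[1:,4])
    v,u=np.nonzero(m);h=cv2.convexHull(np.stack([u,v],1).astype(np.int32))[:,0];h=h[h[:,1]<vmax]
    return fitc(ray(c,h[:,0],h[:,1],ztop))
def collar(c,x0,x1,y0,y1,z=124):
    f=c["frame"][y0:y1,x0:x1];h=cv2.cvtColor(f,cv2.COLOR_RGB2HSV)
    b=((h[...,0]>15)&(h[...,0]<32)&(h[...,1]>70)&(h[...,2]>60)).astype(np.uint8)
    v,u=np.nonzero(b);hu=cv2.convexHull(np.stack([u+x0,v+y0],1).astype(np.int32))[:,0]
    hu=hu[(hu[:,1]<y1-4)]
    return fitc(ray(c,hu[:,0],hu[:,1],z)),len(u)
E
python3 - <<'E'
from h import *
c=np.load("m_wrist.npz")
for z in (183,185,187): print(held(c,'blue',z))
print(collar(c,255,385,195,262))
m=mask(c,'blue');m[325:]=False;print(np.median(cloud(c)[m][:,2]))
E
```

```text
(array([519.79, 173.18]), np.float64(18.53))
(array([518.74, 173.19]), np.float64(18.28))
(array([517.7 , 173.19]), np.float64(18.04))
((array([517.62, 175.  ]), np.float64(33.05)), 1449)
183.97112627513943
```

```bash
python3 -m creep '[{"tx":1.5,"ty":0.1,"tz":0.17,"wx":0,"wy":0,"wz":0,"gripper":1},{"tx":3,"ty":0.1,"tz":0.17,"wx":0,"wy":0,"wz":0,"gripper":1},{"tx":4,"ty":0.1,"tz":0.17,"wx":0,"wy":0,"wz":0,"gripper":1},{"tx":4.5,"ty":0.1,"tz":0.17,"wx":0,"wy":0,"wz":0,"gripper":1},{"tx":4.8,"ty":0.1,"tz":0.17,"wx":0,"wy":0,"wz":0,"gripper":1},{"tx":4.95,"ty":0.1,"tz":0.17,"wx":0,"wy":0,"wz":0,"gripper":1},{"tx":4.95,"ty":0.1,"tz":0.17,"wx":0,"wy":0,"wz":0,"gripper":1}]'
python3 - <<'E'
from h import *
from plant import *
toolinfo([518.7,175.3,127])
c=capture("wrist");cv2.imwrite(f"pics/n.png",c["frame"][:,:,::-1])
E
```

```text
time: 8.35
tool_pos: [519.3, 176.2, 128.3]
tcp_rot: [-2.284, 1.57, -0.714]
contact_force: [0.1, -2.1, -0.8]
grip_width: 48.5
t 8.35 tcp [519.3 176.2 128.3] F [ 0.1 -2.1 -0.8] w 48.5 q [ 0.19  0.48  1.6  -0.    1.06 -1.38]
[[0.0, -1.0, 0.001], [-0.0, 0.001, 1.0], [-1.0, -0.0, -0.0]]
shift cm [ 0.13  0.06 -0.09]
```

View pics/n.png

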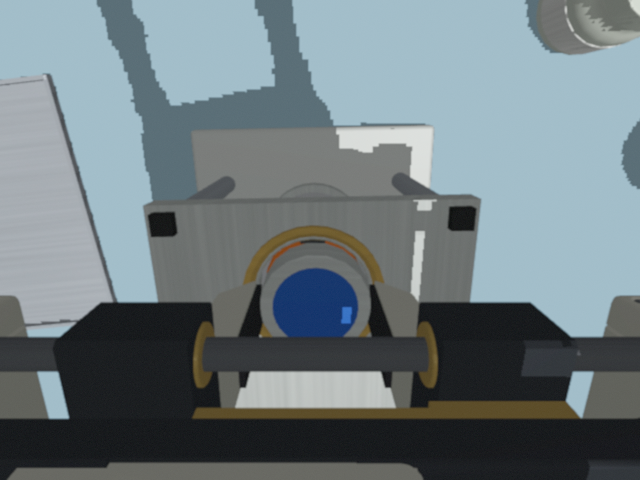

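```bash
python3 -m creep '[{"tx":0.05,"ty":0.05,"tz":-0.09,"wx":0,"wy":0,"wz":0,"gripper":1},{"tx":0.1,"ty":0.05,"tz":-0.09,"wx":0,"wy":0,"wz":0,"gripper":1},{"tx":0.1,"ty":0.05,"tz":-0.09,"wx":0,"wy":0,"wz":0,"gripper":-0.45},{"tx":0.1,"ty":0.05,"tz":-0.09,"wx":0,"wy":0,"wz":0,"gripper":-0.45},{"tx":0.1,"ty":0.05,"tz":-0.09,"wx":0,"wy":0,"wz":0,"gripper":-0.45},{"tx":-2.5,"ty":0.05,"tz":-0.09,"wx":0,"wy":0,"wz":0,"gripper":-0.45},{"tx":-6,"ty":0.05,"tz":-0.09,"wx":0,"wy":0,"wz":0,"gripper":0.5},{"tx":-6,"ty":0.05,"tz":-0.09,"wx":0,"wy":0,"wz":0,"gripper":1}]'
python3 - <<'E'
from h import *
from plant import *
toolinfo([518.4,174.9,137])
c=capture("wrist");cv2.imwrite(f"pics/o.png",c["frame"][:,:,::-1]);np.savez("o_wrist.npz",**c)
m=mask(c,'blue')
P=cloud(c)[m];P=P[abs(P[:,2]-np.median(P[:,2]))<4]
print(np.linalg.lstsq(np.c_[P[:,:2]-P[:,:2].mean(0),np.ones(len(P))],P[:,2],rcond=None)[0])
for z in (132,134): print(held(c,'blue',z))
E
```

```text
time: 9.07
tool_pos: [521.7, 176.5, 194.1]
tcp_rot: [-1.37, 1.56, 0.2]
contact_force: [0.6, -0.2, 1.2]
grip_width: 57.7
t 9.07 tcp [521.7 176.5 194.1] F [ 0.6 -0.2  1.2] w 57.7 q [ 0.19  0.41  1.51  0.    1.21 -1.38]
[[0.01, -1.0, 0.001], [0.002, 0.001, 1.0], [-1.0, -0.01, 0.002]]
shift cm [ 5.71  0.39 -0.17]
[9.96052200e-03 5.98921136e-03 1.34509162e+02]
(array([519.16, 175.03]), np.float64(18.39))
(array([518.44, 175.03]), np.float64(18.22))
```

View pics/o.png

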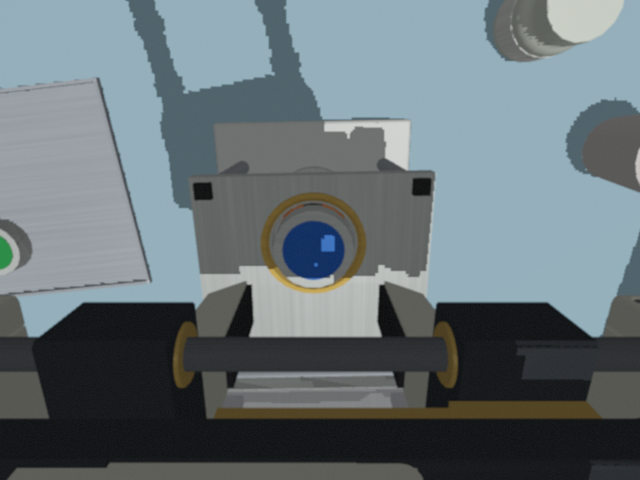

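```bash
python3 -m creep '[{"tx":0,"ty":0,"tz":0,"wx":0,"wy":0,"wz":0,"gripper":1},{"tx":0,"ty":0,"tz":0,"wx":0,"wy":0,"wz":0,"gripper":1},{"tx":0,"ty":0,"tz":0,"wx":0,"wy":0,"wz":0,"gripper":1},{"tx":3,"ty":0,"tz":0,"wx":0,"wy":0,"wz":0,"gripper":1},{"tx":5,"ty":0,"tz":0,"wx":0,"wy":0,"wz":0,"gripper":1},{"tx":5,"ty":0,"tz":0,"wx":0,"wy":0,"wz":0,"gripper":1},{"tx":5,"ty":0,"tz":0,"wx":0,"wy":0,"wz":0,"gripper":1}]'
python3 - <<'E'
from h import *
from plant import *
toolinfo([518.4,175,103.5])
c=capture("wrist");cv2.imwrite(f"pics/p.png",c["frame"][:,:,::-1])
c=capture("side");cv2.imwrite(f"pics/p_side.png",cv2.resize(c["frame"][120:280,200:360,::-1],None,fx=4,fy=4))
E
```

```text
time: 9.7
tool_pos: [517.7, 175.5, 136.8]
tcp_rot: [1.758, 1.567, -2.955]
contact_force: [-0.0, 0.3, -0.0]
grip_width: 7.7
t 9.7 tcp [517.7 175.5 136.8] F [-0.   0.3 -0. ] w 7.7 q [ 0.19  0.47  1.59  0.    1.09 -1.38]
[[-0.004, -1.0, 0.001], [-0.001, 0.001, 1.0], [-1.0, 0.004, -0.001]]
shift cm [ 3.33 -0.08 -0.05]
```

View pics/p.png

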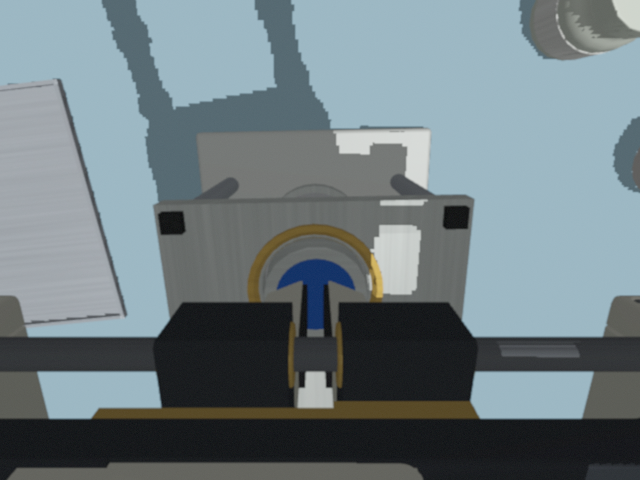

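View pics/p_side.png

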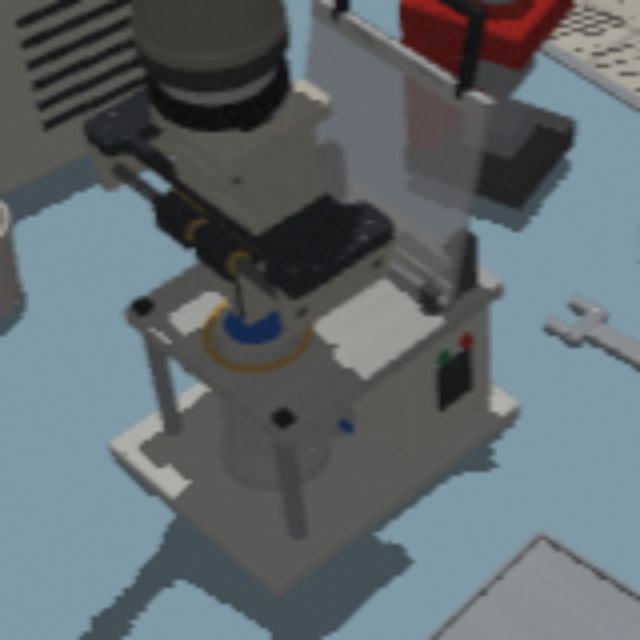

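```bash
python3 -m creep '[{"tx":0,"ty":-0.08,"tz":-0.05,"wx":0,"wy":0,"wz":0,"gripper":1},{"tx":0,"ty":-0.08,"tz":-0.05,"wx":0,"wy":0,"wz":0,"gripper":1},{"tx":0.6,"ty":-0.08,"tz":-0.05,"wx":0,"wy":0,"wz":0,"gripper":1},{"tx":1.2,"ty":-0.08,"tz":-0.05,"wx":0,"wy":0,"wz":0,"gripper":1},{"tx":1.8,"ty":-0.08,"tz":-0.05,"wx":0,"wy":0,"wz":0,"gripper":1},{"tx":2.4,"ty":-0.08,"tz":-0.05,"wx":0,"wy":0,"wz":0,"gripper":1}]'
python3 -c "
from h import *
toolinfo([518.4,175,103])"
```

```text
time: 10.3
tool_pos: [520.2, 175.4, 114.7]
tcp_rot: [-1.376, 1.568, 0.194]
contact_force: [-0.4, 0.1, 9.7]
grip_width: 0.2
t 10.3 tcp [520.2 175.4 114.7] F [-0.4  0.1  9.7] w 0.2 q [ 0.19  0.5   1.61  0.    1.03 -1.38]
[[0.003, -1.0, 0.001], [0.001, 0.001, 1.0], [-1.0, -0.003, 0.001]]
shift cm [ 1.17  0.18 -0.04]
```

```bash
python3 -m creep '[{"tx":0.4,"ty":0.05,"tz":0,"wx":0,"wy":0,"wz":0,"gripper":1},{"tx":0.8,"ty":0.05,"tz":0,"wx":0,"wy":0,"wz":0,"gripper":1},{"tx":1.1,"ty":0.05,"tz":0,"wx":0,"wy":0,"wz":0,"gripper":1},{"tx":1.1,"ty":0.05,"tz":0,"wx":0,"wy":0,"wz":0,"gripper":1},{"tx":1.1,"ty":0.05,"tz":0,"wx":0,"wy":0,"wz":0,"gripper":1}]'
python3 -c "
from h import *
toolinfo([518.4,175,103])"
```

```text
time: 10.72
tool_pos: [520.2, 175.4, 103.9]
tcp_rot: [-1.398, 1.567, 0.172]
contact_force: [1.1, 0.7, 7.9]
grip_width: 0.2
t 10.72 tcp [520.2 175.4 103.9] F [1.1 0.7 7.9] w 0.2 q [ 0.19  0.51  1.63 -0.    1.   -1.38]
[[0.003, -1.0, 0.001], [0.001, 0.001, 1.0], [-1.0, -0.003, 0.001]]
shift cm [ 0.09  0.18 -0.04]
```

Top is ~17 mm below the deck; withdraw and look.

```bash
python3 -m creep '[{"tx":-1,"ty":0,"tz":0,"wx":0,"wy":0,"wz":0,"gripper":1},{"tx":-3,"ty":0,"tz":0,"wx":0,"wy":0,"wz":0,"gripper":1},{"tx":-6,"ty":0,"tz":0,"wx":0,"wy":0,"wz":0,"gripper":1},{"tx":-9,"ty":0,"tz":0,"wx":0,"wy":0,"wz":0,"gripper":1},{"tx":-9,"ty":0,"tz":0,"wx":0,"wy":0,"wz":0,"gripper":0},{"tx":-9,"ty":0,"tz":0,"wx":0,"wy":0,"wz":0,"gripper":-0.45},{"tx":-9,"ty":0,"tz":0,"wx":0,"wy":0,"wz":0,"gripper":-0.45}]'
python3 - <<'E'
from h import *
from plant import *
toolinfo()
c=capture("wrist");np.savez("q_wrist.npz",**c);f=c["frame"][:,:,::-1].copy();f[:240,:320]=cv2.resize(f[180:300,240:400],(320,240),interpolation=cv2.INTER_CUBIC);cv2.imwrite(f"pics/q.png",f)
m=mask(c,'blue');P=cloud(c)[m];P=P[abs(P[:,2]-np.median(P[:,2]))<4]
print(np.linalg.lstsq(np.c_[P[:,:2]-P[:,:2].mean(0),np.ones(len(P))],P[:,2],rcond=None)[0])
for z in (108,110): print(held(c,'blue',z))
E
```

```text
time: 11.3
tool_pos: [518.3, 175.1, 192.3]
tcp_rot: [1.761, 1.569, -2.952]
contact_force: [0.0, 1.3, -1.5]
grip_width: 15.9
t 11.3 tcp [518.3 175.1 192.3] F [ 0.   1.3 -1.5] w 15.9 q [ 0.19  0.41  1.52 -0.    1.21 -1.38]
[[-0.001, -1.0, 0.001], [-0.0, 0.001, 1.0], [-1.0, 0.001, -0.0]]
[-3.08696108e-03  1.52475265e-03  1.09528898e+02]
(array([517.33, 174.96]), np.float64(18.2))
(array([516.68, 174.96]), np.float64(18.05))
```

View pics/q.png

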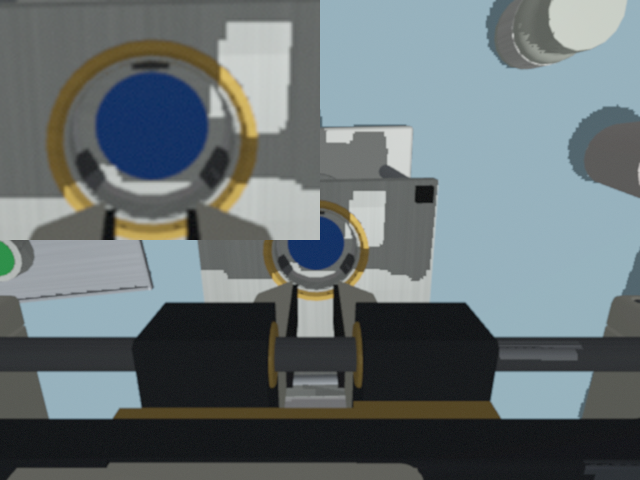

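```bash
python3 - <<'E'
from h import *
c=np.load("a_side.npz");print(ray(c,[386,435,470],[406,440,368],[60,40,10][0]).round(0))
E
python3 -m creep '[{"tx":0,"ty":0,"tz":-4.1,"wx":0,"wy":0,"wz":0,"gripper":-0.45},{"tx":0,"ty":0.4,"tz":-8.2,"wx":0,"wy":0,"wz":0,"gripper":-0.45},{"tx":0,"ty":0.8,"tz":-12.3,"wx":0,"wy":0,"wz":0,"gripper":-0.45},{"tx":1,"ty":1.2,"tz":-16.2,"wx":0,"wy":0,"wz":0,"gripper":-0.45},{"tx":2,"ty":1.6,"tz":-20.2,"wx":0,"wy":0,"wz":0,"gripper":-0.45},{"tx":3,"ty":2,"tz":-24,"wx":0,"wy":0,"wz":0,"gripper":-0.45},{"tx":4,"ty":2.5,"tz":-28,"wx":0,"wy":0,"wz":0,"gripper":-0.45},{"tx":4.5,"ty":3,"tz":-32,"wx":0,"wy":0,"wz":0,"gripper":-0.45}]'
python3 -c "
from h import *
toolinfo([485.7,-227.8,140])"
```

```text
[[ 377. -345.   60.]
 [ 393. -445.   60.]
 [ 551. -410.   60.]]
time: 12.02
tool_pos: [486.7, -145.9, 145.5]
tcp_rot: [1.114, 1.566, 2.684]
contact_force: [1.4, -0.2, 0.0]
grip_width: 66.4
t 12.02 tcp [ 486.7 -145.9  145.5] F [ 1.4 -0.2  0. ] w 66.4 q [-0.44  0.4   1.69  0.    1.06 -2.01]
[[-0.004, -1.0, 0.001], [0.002, 0.001, 1.0], [-1.0, 0.004, 0.002]]
shift cm [ 0.53  0.09 -8.19]
```

```bash
python3 -m creep '[{"tx":0,"ty":0.1,"tz":-4,"wx":0,"wy":0,"wz":0,"gripper":-0.45},{"tx":0,"ty":0.1,"tz":-8.1,"wx":0,"wy":0,"wz":0,"gripper":-0.45},{"tx":0,"ty":0.1,"tz":-8.1,"wx":0,"wy":0,"wz":0,"gripper":-0.45},{"tx":0,"ty":0.1,"tz":-8.1,"wx":0,"wy":0,"wz":0,"gripper":-0.45},{"tx":0,"ty":0.1,"tz":-8.1,"wx":0,"wy":0,"wz":0,"gripper":-0.45}]'
python3 - <<'E'
from h import *
from plant import *
c=capture("wrist");cv2.imwrite(f"pics/r.png",c["frame"][:,:,::-1])
r=held(c,'red',20,470);print(r);toolinfo([*r[0],12])
E
```

```text
time: 12.43
tool_pos: [486.7, -225.1, 146.7]
tcp_rot: [0.87, 1.568, 2.439]
contact_force: [0.8, -0.6, -0.7]
grip_width: 66.6
(array([ 485.79, -227.92]), np.float64(18.19))
t 12.48 tcp [ 487.  -224.6  147. ] F [ 0.1 -0.3  0.3] w 66.6 q [-0.58  0.44  1.61  0.    1.1  -2.15]
[[-0.002, -1.0, 0.0], [0.002, 0.0, 1.0], [-1.0, 0.002, 0.002]]
shift cm [13.5   0.09 -0.36]
```

View pics/r.png

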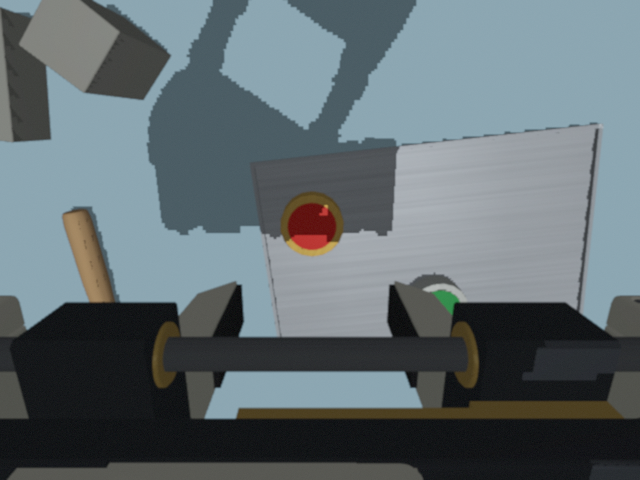

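```bash
python3 -m creep '[{"tx":3,"ty":0.1,"tz":-0.33,"wx":0,"wy":0,"wz":0,"gripper":-0.45},{"tx":6.5,"ty":0.1,"tz":-0.33,"wx":0,"wy":0,"wz":0,"gripper":-0.45},{"tx":10,"ty":0.1,"tz":-0.33,"wx":0,"wy":0,"wz":0,"gripper":-0.45},{"tx":12.2,"ty":0.1,"tz":-0.33,"wx":0,"wy":0,"wz":0,"gripper":-0.45},{"tx":13.2,"ty":0.1,"tz":-0.33,"wx":0,"wy":0,"wz":0,"gripper":-0.45},{"tx":13.45,"ty":0.1,"tz":-0.33,"wx":0,"wy":0,"wz":0,"gripper":-0.45},{"tx":13.45,"ty":0.1,"tz":-0.33,"wx":0,"wy":0,"wz":0,"gripper":-0.45}]'; python3 -c "
from h import *
toolinfo([485.8,-227.9,12])"
```

```text
time: 13.07
tool_pos: [486.9, -228.3, 13.7]
tcp_rot: [0.802, 1.57, 2.373]
contact_force: [0.6, -0.1, 0.3]
grip_width: 66.7
t 13.07 tcp [ 486.9 -228.3   13.7] F [ 0.6 -0.1  0.3] w 66.7 q [-0.58  0.63  1.73  0.    0.79 -2.15]
[[-0.0, -1.0, -0.001], [0.0, -0.001, 1.0], [-1.0, 0.0, 0.0]]
shift cm [0.17 0.11 0.04]
```

```bash
python3 -m creep '[{"tx":0.15,"ty":0.08,"tz":0,"wx":0,"wy":0,"wz":0,"gripper":-0.45},{"tx":0.15,"ty":0.08,"tz":0,"wx":0,"wy":0,"wz":0,"gripper":1},{"tx":0.15,"ty":0.08,"tz":0,"wx":0,"wy":0,"wz":0,"gripper":1},{"tx":0.15,"ty":0.08,"tz":0,"wx":0,"wy":0,"wz":0,"gripper":1},{"tx":0.15,"ty":0.08,"tz":0,"wx":0,"wy":0,"wz":0,"gripper":1},{"tx":0.15,"ty":0.08,"tz":0,"wx":0,"wy":0,"wz":0,"gripper":1},{"tx":-2,"ty":0.08,"tz":0,"wx":0,"wy":0,"wz":0,"gripper":1},{"tx":-5,"ty":0.08,"tz":0,"wx":0,"wy":0,"wz":0,"gripper":1}]'
python3 -m creep '[{"tx":-3.5,"ty":0,"tz":0,"wx":0,"wy":0,"wz":0,"gripper":1},{"tx":-7,"ty":0,"tz":0,"wx":0,"wy":0,"wz":0,"gripper":1},{"tx":-11,"ty":0,"tz":1,"wx":0,"wy":0,"wz":0,"gripper":1},{"tx":-11.5,"ty":-0.3,"tz":4.5,"wx":0,"wy":0,"wz":0,"gripper":1},{"tx":-11.5,"ty":-0.6,"tz":8.2,"wx":0,"wy":0,"wz":0,"gripper":1},{"tx":-11.5,"ty":-0.9,"tz":11.8,"wx":0,"wy":0,"wz":0,"gripper":1},{"tx":-11.5,"ty":-1.2,"tz":15.5,"wx":0,"wy":0,"wz":0,"gripper":1},{"tx":-11.5,"ty":-1.5,"tz":19,"wx":0,"wy":0,"wz":0,"gripper":1}]'
python3 - <<'E'
from h import *
from plant import *
c=capture("wrist");cv2.imwrite(f"pics/s.png",c["frame"][:,:,::-1])
toolinfo([518.7,175.3,177]);z=get_obs()["tool_pos"][2]
print(held(c,'red',z+8))
m=mask(c,'red');m[325:]=False;P=cloud(c)[m];P=P[abs(P[:,2]-np.median(P[:,2]))<4]
print(np.linalg.lstsq(np.c_[P[:,:2]-P[:,:2].mean(0),np.ones(len(P))],P[:,2],rcond=None)[0])
E
```

```text
time: 13.73
tool_pos: [483.8, -228.0, 61.7]
tcp_rot: [1.002, 1.564, 2.572]
contact_force: [-0.2, 0.0, -3.3]
grip_width: 48.6
time: 14.4
tool_pos: [500.3, -37.4, 178.5]
tcp_rot: [1.302, 1.57, 2.872]
contact_force: [1.1, 0.1, -2.6]
grip_width: 48.8
t 14.45 tcp [500.3 -31.6 178.4] F [-1.2  5.8 -3.2] w 49.0 q [-0.22  0.35  1.66  0.    1.14 -1.79]
[[-0.001, -1.0, -0.002], [0.004, -0.002, 1.0], [-1.0, 0.001, 0.004]]
shift cm [ 0.23 -1.87 20.69]
(array([499.43, -37.77]), np.float64(18.48))
[-4.68202913e-03 -2.53475390e-04  1.85869580e+02]
```

View pics/s.png

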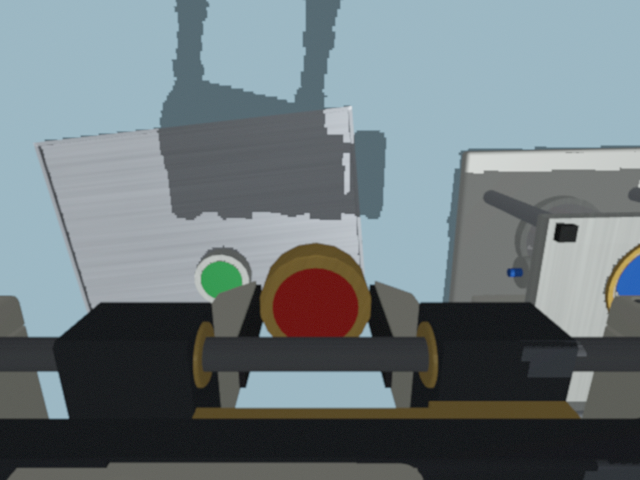

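```bash
python3 -m creep '[{"tx":0,"ty":-0.3,"tz":3.5,"wx":0,"wy":0,"wz":0,"gripper":1},{"tx":0,"ty":-0.6,"tz":7,"wx":0,"wy":0,"wz":0,"gripper":1},{"tx":0,"ty":-0.9,"tz":10.5,"wx":0,"wy":0,"wz":0,"gripper":1},{"tx":0,"ty":-1.2,"tz":14,"wx":0,"wy":0,"wz":0,"gripper":1},{"tx":0,"ty":-1.5,"tz":17.5,"wx":0,"wy":0,"wz":0,"gripper":1},{"tx":0,"ty":-1.8,"tz":20.5,"wx":0,"wy":0,"wz":0,"gripper":1},{"tx":0,"ty":-1.8,"tz":21.2,"wx":0,"wy":0,"wz":0,"gripper":1},{"tx":0,"ty":-1.8,"tz":21.2,"wx":0,"wy":0,"wz":0,"gripper":1}]';python3 -m creep '[{"tx":0,"ty":0,"tz":0,"wx":0,"wy":0,"wz":0,"gripper":1},{"tx":0,"ty":0,"tz":0,"wx":0,"wy":0,"wz":0,"gripper":1},{"tx":0,"ty":0,"tz":0,"wx":0,"wy":0,"wz":0,"gripper":1}]'
python3 - <<'E'
from h import *
from plant import *
c=capture("wrist");cv2.imwrite(f"pics/t.png",c["frame"][:,:,::-1])
toolinfo([518.7,175.3,177]);z=get_obs()["tool_pos"][2]
print(held(c,'red',z+7),held(c,'red',z+8))
print(collar(c,255,385,195,262))
E
```

```text
time: 15.12
tool_pos: [518.6, 174.6, 178.0]
tcp_rot: [1.649, 1.57, -3.061]
contact_force: [-0.8, -1.6, -2.1]
grip_width: 48.4
time: 15.37
tool_pos: [519.1, 171.4, 178.5]
tcp_rot: [2.637, 1.57, -2.077]
contact_force: [-0.4, -0.3, -2.3]
grip_width: 49.3
t 15.42 tcp [519.2 171.5 178.6] F [ 0.3 -0.4 -3.6] w 48.5 q [ 0.18  0.42  1.54 -0.    1.18 -1.39]
[[-0.0, -1.0, 0.003], [-0.0, 0.003, 1.0], [-1.0, 0.0, -0.0]]
shift cm [0.16 0.05 0.38]
(array([518.68, 171.01]), np.float64(18.59)) (array([518.16, 171.01]), np.float64(18.46))
((array([517.6 , 175.01]), np.float64(32.99)), 2466)
```

View pics/t.png

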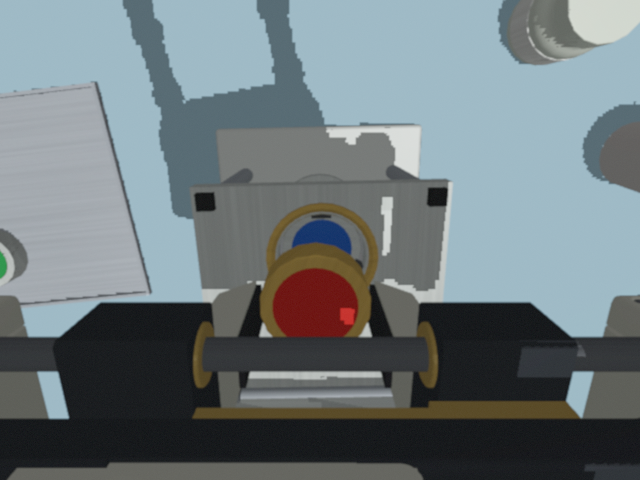

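```bash
python3 -m creep '[{"tx":1.5,"ty":0.03,"tz":0.34,"wx":0,"wy":0,"wz":0,"gripper":1},{"tx":3,"ty":0.03,"tz":0.34,"wx":0,"wy":0,"wz":0,"gripper":1},{"tx":4,"ty":0.03,"tz":0.34,"wx":0,"wy":0,"wz":0,"gripper":1},{"tx":4.6,"ty":0.03,"tz":0.34,"wx":0,"wy":0,"wz":0,"gripper":1},{"tx":4.9,"ty":0.03,"tz":0.34,"wx":0,"wy":0,"wz":0,"gripper":1},{"tx":5.05,"ty":0.03,"tz":0.34,"wx":0,"wy":0,"wz":0,"gripper":1},{"tx":5.05,"ty":0.03,"tz":0.34,"wx":0,"wy":0,"wz":0,"gripper":1}]'
python3 - <<'E'
from h import *
from plant import *
toolinfo([518.6,175.3,127])
c=capture("wrist");cv2.imwrite(f"pics/u.png",c["frame"][:,:,::-1])
print(held(c,'red',get_obs()["tool_pos"][2]+7.3))
E
```

```text
time: 16.0
tool_pos: [518.9, 176.0, 128.2]
tcp_rot: [-2.748, 1.571, -1.179]
contact_force: [-0.7, -0.9, -2.2]
grip_width: 48.9
t 16.0 tcp [518.9 176.  128.2] F [-0.7 -0.9 -2.2] w 48.9 q [ 0.19  0.48  1.6  -0.    1.06 -1.38]
[[0.0, -1.0, 0.001], [-0.0, 0.001, 1.0], [-1.0, -0.0, -0.0]]
shift cm [ 0.12  0.03 -0.07]
(array([518.25, 175.57]), np.float64(18.52))
```

View pics/u.png

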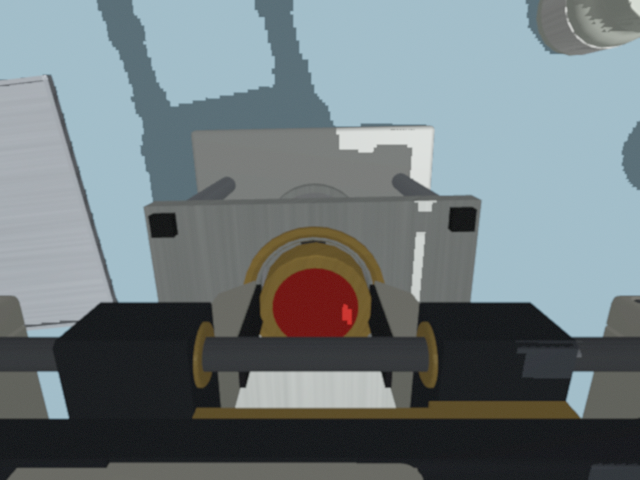

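```bash
python3 -m creep '[{"tx":0.05,"ty":0.03,"tz":-0.07,"wx":0,"wy":0,"wz":0,"gripper":1},{"tx":0.1,"ty":0.03,"tz":-0.07,"wx":0,"wy":0,"wz":0,"gripper":1},{"tx":0.1,"ty":0.03,"tz":-0.07,"wx":0,"wy":0,"wz":0,"gripper":-0.45},{"tx":0.1,"ty":0.03,"tz":-0.07,"wx":0,"wy":0,"wz":0,"gripper":-0.45},{"tx":0.1,"ty":0.03,"tz":-0.07,"wx":0,"wy":0,"wz":0,"gripper":-0.45},{"tx":-2.5,"ty":0.03,"tz":-0.07,"wx":0,"wy":0,"wz":0,"gripper":-0.45},{"tx":-6,"ty":0.03,"tz":-0.07,"wx":0,"wy":0,"wz":0,"gripper":-0.45},{"tx":-6,"ty":0.03,"tz":-0.07,"wx":0,"wy":0,"wz":0,"gripper":-0.45}]'
python3 - <<'E'
from h import *
from plant import *
toolinfo([518.4,175,137])
c=capture("wrist");cv2.imwrite(f"pics/v.png",c["frame"][:,:,::-1])
m=mask(c,'red');m[:,400:]=False
P=cloud(c)[m];P=P[abs(P[:,2]-np.median(P[:,2]))<4]
print(np.linalg.lstsq(np.c_[P[:,:2]-P[:,:2].mean(0),np.ones(len(P))],P[:,2],rcond=None)[0])
for z in (132,134): print(held(c,'red',z))
E
```

```text
time: 16.72
tool_pos: [521.7, 176.3, 194.4]
tcp_rot: [-1.377, 1.56, 0.193]
contact_force: [1.3, -0.1, 1.4]
grip_width: 66.1
t 16.72 tcp [521.7 176.3 194.4] F [ 1.3 -0.1  1.4] w 66.1 q [ 0.19  0.41  1.51  0.    1.21 -1.38]
[[0.011, -1.0, 0.001], [0.002, 0.001, 1.0], [-1.0, -0.011, 0.002]]
shift cm [ 5.74  0.39 -0.14]
[-5.39931543e-03  2.06429300e-02  1.34357588e+02]
(array([519.12, 174.93]), np.float64(18.6))
(array([518.4 , 174.93]), np.float64(18.43))
```

View pics/v.png

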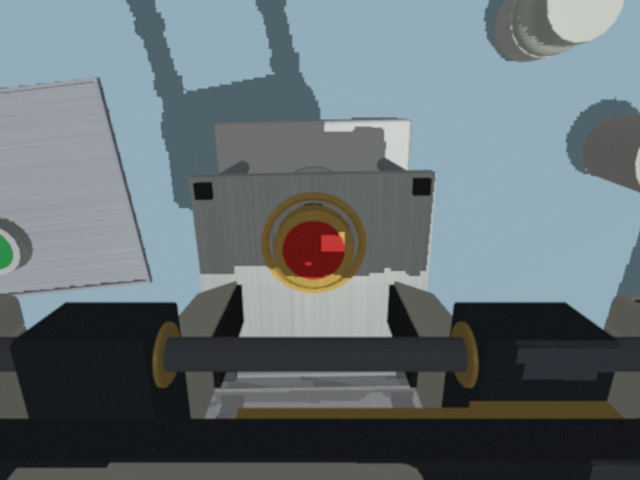

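Flat and centred on the catches. Close the fingers, then press.

```bash
python3 -m creep '[{"tx":0,"ty":0,"tz":0,"wx":0,"wy":0,"wz":0,"gripper":1},{"tx":0,"ty":0,"tz":0,"wx":0,"wy":0,"wz":0,"gripper":1},{"tx":0,"ty":0,"tz":0,"wx":0,"wy":0,"wz":0,"gripper":1},{"tx":0,"ty":0,"tz":0,"wx":0,"wy":0,"wz":0,"gripper":1},{"tx":3,"ty":0,"tz":0,"wx":0,"wy":0,"wz":0,"gripper":1},{"tx":5,"ty":0,"tz":0,"wx":0,"wy":0,"wz":0,"gripper":1},{"tx":5,"ty":0,"tz":0,"wx":0,"wy":0,"wz":0,"gripper":1},{"tx":5,"ty":0,"tz":0,"wx":0,"wy":0,"wz":0,"gripper":1}]'
python3 -c "
from h import *
toolinfo([518.4,175,103.5])"
```

```text
time: 17.43
tool_pos: [517.8, 175.4, 137.1]
tcp_rot: [1.766, 1.568, -2.947]
contact_force: [-0.3, 0.8, 0.2]
grip_width: 17.6
t 17.43 tcp [517.8 175.4 137.1] F [-0.3  0.8  0.2] w 17.6 q [ 0.19  0.47  1.59 -0.    1.09 -1.38]
[[-0.003, -1.0, 0.001], [-0.001, 0.001, 1.0], [-1.0, 0.003, -0.001]]
shift cm [ 3.36 -0.07 -0.04]
```

```bash
python3 -m creep '[{"tx":0,"ty":0,"tz":-0.05,"wx":0,"wy":0,"wz":0,"gripper":1},{"tx":0,"ty":0,"tz":-0.05,"wx":0,"wy":0,"wz":0,"gripper":1},{"tx":0,"ty":0,"tz":-0.05,"wx":0,"wy":0,"wz":0,"gripper":1},{"tx":0.6,"ty":0,"tz":-0.05,"wx":0,"wy":0,"wz":0,"gripper":1},{"tx":1.2,"ty":0,"tz":-0.05,"wx":0,"wy":0,"wz":0,"gripper":1},{"tx":1.8,"ty":0,"tz":-0.05,"wx":0,"wy":0,"wz":0,"gripper":1},{"tx":2.4,"ty":0,"tz":-0.05,"wx":0,"wy":0,"wz":0,"gripper":1}]'
python3 -c "
from h import *
toolinfo([518.4,175,103.5])"
```

```text
time: 18.02
tool_pos: [519.9, 175.1, 115.2]
tcp_rot: [-1.477, 1.567, 0.093]
contact_force: [-0.0, -1.0, 10.3]
grip_width: 0.7
t 18.02 tcp [519.9 175.1 115.2] F [-0.  -1.  10.3] w 0.7 q [ 0.19  0.49  1.62 -0.    1.03 -1.38]
[[0.004, -1.0, 0.001], [0.0, 0.001, 1.0], [-1.0, -0.004, 0.0]]
shift cm [ 1.17  0.15 -0.01]
```

```bash
python3 -m creep '[{"tx":0.4,"ty":0.05,"tz":0,"wx":0,"wy":0,"wz":0,"gripper":1},{"tx":0.8,"ty":0.05,"tz":0,"wx":0,"wy":0,"wz":0,"gripper":1},{"tx":1.2,"ty":0.05,"tz":0,"wx":0,"wy":0,"wz":0,"gripper":1},{"tx":1.2,"ty":0.05,"tz":0,"wx":0,"wy":0,"wz":0,"gripper":1},{"tx":1.2,"ty":0.05,"tz":0,"wx":0,"wy":0,"wz":0,"gripper":1}]'
python3 -c "
from h import *
toolinfo([518.4,175,103.5])"
```

```text
time: 18.43
tool_pos: [519.8, 175.1, 103.4]
tcp_rot: [-1.486, 1.566, 0.084]
contact_force: [0.9, -1.0, 9.5]
grip_width: 0.4
t 18.43 tcp [519.8 175.1 103.4] F [ 0.9 -1.   9.5] w 0.4 q [ 0.19  0.51  1.63 -0.    1.   -1.38]
[[0.005, -1.0, 0.001], [0.0, 0.001, 1.0], [-1.0, -0.005, 0.0]]
shift cm [-0.01  0.14 -0.01]
```

```bash
python3 -m creep '[{"tx":-1,"ty":0,"tz":0,"wx":0,"wy":0,"wz":0,"gripper":1},{"tx":-3,"ty":0,"tz":0,"wx":0,"wy":0,"wz":0,"gripper":1},{"tx":-6,"ty":0,"tz":0,"wx":0,"wy":0,"wz":0,"gripper":1},{"tx":-9,"ty":0,"tz":0,"wx":0,"wy":0,"wz":0,"gripper":1},{"tx":-10,"ty":0,"tz":0,"wx":0,"wy":0,"wz":0,"gripper":1},{"tx":-10,"ty":0,"tz":0,"wx":0,"wy":0,"wz":0,"gripper":1},{"tx":-10,"ty":0,"tz":0,"wx":0,"wy":0,"wz":0,"gripper":1}]'
python3 - <<'E'
from h import *
from plant import *
toolinfo()
c=capture("wrist");np.savez("w_wrist.npz",**c);f=c["frame"][:,:,::-1].copy();f[:240,:320]=cv2.resize(f[180:300,240:400],(320,240),interpolation=cv2.INTER_CUBIC);cv2.imwrite(f"pics/w.png",f)
m=mask(c,'red');P=cloud(c)[m];P=P[abs(P[:,2]-np.median(P[:,2]))<4]
print(np.linalg.lstsq(np.c_[P[:,:2]-P[:,:2].mean(0),np.ones(len(P))],P[:,2],rcond=None)[0])
for z in (108,110): print(held(c,'red',z,300))
c=capture("side");cv2.imwrite(f"pics/w_side.png",c["frame"][:,:,::-1])
print(tops(c,'green'))
E
```

```text
time: 19.02
tool_pos: [517.7, 175.0, 201.4]
tcp_rot: [1.899, 1.571, -2.814]
contact_force: [-0.7, 0.1, -0.4]
grip_width: 0.8
t 19.02 tcp [517.7 175.  201.4] F [-0.7  0.1 -0.4] w 0.8 q [ 0.19  0.4   1.5  -0.    1.23 -1.38]
[[-0.0, -1.0, 0.001], [-0.0, 0.001, 1.0], [-1.0, 0.0, -0.0]]
[-8.99960126e-04  1.46759508e-03  1.09532466e+02]
(array([517.76, 174.09]), np.float64(18.4))
(array([517.12, 174.09]), np.float64(18.26))
[(np.int32(150), [363.6, 289.7], [559.0, -121.9, 20.0])]
```

View pics/w.png

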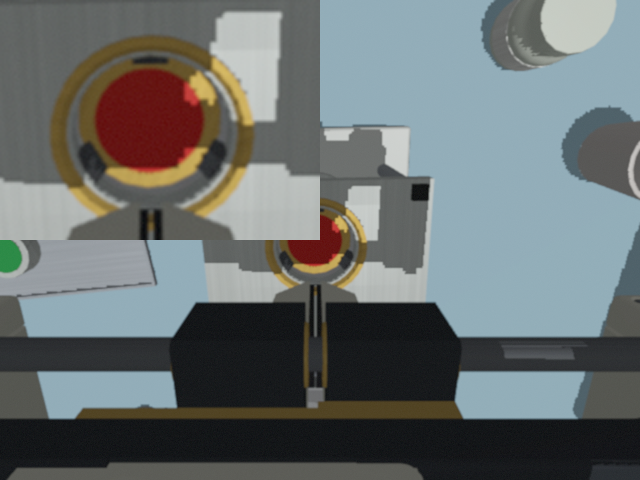

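View pics/w_side.png

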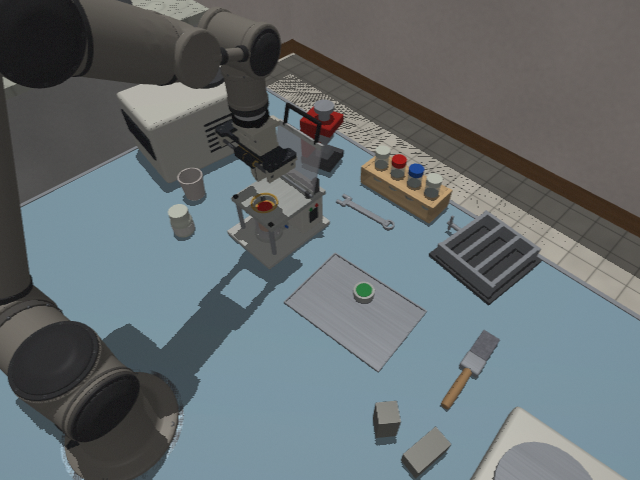

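```bash
python3 -m creep '[{"tx":-2,"ty":0,"tz":0,"wx":0,"wy":0,"wz":0,"gripper":1},{"tx":-2,"ty":0,"tz":0,"wx":0,"wy":0,"wz":0,"gripper":1},{"tx":-2,"ty":0,"tz":0,"wx":0,"wy":0,"wz":0,"gripper":1},{"tx":-2,"ty":0,"tz":0,"wx":0,"wy":0,"wz":0,"gripper":1}]' && python3 -c "
from plant import *
print(close_job())"
```

```text
time: 19.45
tool_pos: [517.5, 174.9, 220.6]
tcp_rot: [1.788, 1.569, -2.925]
contact_force: [0.1, 0.5, -0.7]
grip_width: 0.3
the job is handed in; nothing more can be done
None
```

I opened the lid onto its stop, pressed the blue sample puck under the catches, pressed the red standard in on top of it, and handed the job in at about 19.5 s of the 72 s allowed. The hand-in reported no verdict.

**Last checks**
- **Lid:** I measured the handle bar just after opening at about x 660 mm, assuming a height of 303 mm, which matches the 1.85 rad stop. The last side picture still shows the lid standing open.
- **Blue puck:** after pressing, before the red one went in, its top was about 11.5 mm below the deck. It was flat and within about 1.5 mm of the magazine axis. It is now covered by the red puck, so I did not see it directly at the end.
- **Red puck:** its top is about 11.5 mm below the deck, which puts its underside about 29.5 mm below. It is flat to within 0.002 rad, within about 1.5 mm of the axis, and all three catches show over its rim.
- **Green puck and the rest:** the green puck measured the same position as at the start. In the last side picture the other things look unmoved, but I did not measure them.
- **Robot:** the arm is clear above the feeder and the contact force reads about zero.

**Oddities**
- The first move command was refused because its rows left out the turn values. Nothing moved, and I sent it again with all the values.
- The second press read 9.5 N at the bottom, a little less than I expected from the spring figures, but the picture and the depth reading both show the red puck held under the catches.

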